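# Lay the last agar tube on the slant rack

### The job

Take the tube of molten agar out of the block heater and lay it in the free place of the wire slant rack, beside the two tubes already there, so that it sets on the slope: cap at the upper end, foot down at the stop wire. Lower it all the way into its bends before letting go, never drop it, and leave the two laid tubes, the beaker and the timer where they are.

Things in the scene. Friction and masses are not known exactly. Their poses are not given: they have to be found in the camera images.
- tube_mid (a point): Centre (half-way up, on the axis) of the tube to be moved: flat-footed 50 ml plastic tube, 98 mm long, about 45 g, 29 mm in diameter up to 82 mm from the foot, then an orange cap 36 mm in diameter and 16 mm high, fixed to it. z runs along the tube from foot to cap. It starts upright in the heater. It can stand on its foot on the bench.
- tube_top (a point): Centre of the flat top of the cap of the same tube, 49 mm from tube_mid along the tube's z.
- groove_mid (a point): Where tube_mid is when the tube lies home in the free place of the slant rack, foot against the straight stop wire at the low end; 72 mm above the bench. Axes are the rack's: x level, towards the rack's upper end, y across to the left, z up. The free place is the rightmost of three, 72 mm apart (rack seen from its lower end). A tube there slopes up along x at 30 degrees to the level.
- groove_top (a point): Where tube_top is when the tube lies home in the free place: 49 mm farther up the slope than groove_mid.
- slant_rack: Fixed steel wire rack (6 mm wire), 210 mm across (y), 90 mm deep, 101 mm high. Origin on the bench below it, axes as groove_mid. Two cross wires bent to 90 degree Vs carry each tube 12 and 72 mm from its foot; finger room between them down to the bench. Between places their tops lie 2 mm below the tube axes. A third, 91 mm up, keeps the caps apart: its crests rise 9 mm above the axes, 5 mm from a cap.
- heater: Fixed white block heater, 176 mm deep (x), 128 mm wide (y); origin on the bench below its centre, z up, sloping control panel towards -x. Top of the 100 mm square aluminium block 84 mm above the bench, with 2 x 2 wells 48 mm apart and 64 mm deep, 2 mm of play round a tube. Only the tube to be moved stands in it, its upper 34 mm (cap and 18 mm of body) above the block.
- laid_tube_1_mid (a point): Centre of a like tube that already lies loose in the left place of the rack. Bystander.
- laid_tube_2_mid (a point): Centre of a like tube that already lies loose in the middle place of the rack, next to the free one. Bystander.
- beaker: Empty 100 ml glass beaker, 56 mm across, 71 mm high, loose; origin at the centre of its underside. Bystander.
- timer: White bench timer, 70 x 68 x 25 mm, loose; origin at the centre of its underside. Bystander.

How it is judged:
On the way:
1. the tube is lowered into its place while still held: centre within 12 mm and cap top within 14 mm of home with a finger on it (distance between tube_mid and groove_mid below 0.012 m and distance between tube_top and groove_top below 0.014 m and contact force between tube and the fingers above 0.1 N), for 0.1 s.
At the end, for the whole second after the job is handed in: The tube lies at rest in the free place of the slant rack, cap uppermost: its centre within 12 mm and its cap's top within 14 mm of where they are when it is home, carried by the rack (distance between tube_mid and groove_mid below 0.012 m and distance between tube_top and groove_top below 0.014 m and contact force between tube and slant_rack above 0.05 N and linear speed of tube below 0.02 m/s); the robot touches nothing.
It fails at once if the tube is dropped or let fall (faster than 0.5 m/s while no finger touches it) (linear speed of tube above 0.5 m/s and contact force between tube and the fingers below 0.05 N).
It fails at once if a laid tube is pushed out of its place (more than 12 mm) (distance of any of laid_tube_1_mid, laid_tube_2_mid from where it was at the start of the episode above 0.012 m).
It fails at once if the beaker or the timer is moved by more than 20 mm (distance of any of beaker, timer from where it was at the start of the episode above 0.02 m).
It also fails if it takes over 51 s, if anything falls off the work surface, if the arm or the gripper's body presses on something with over 40 N, if the wrist force passes 120 N, or if a joint passes its speed limit or range.

### The arm

A 6-joint arm with a two-finger parallel gripper is mounted at the origin on the work surface; the furniture and walls round the work are solid. World frame = base frame: x ahead of the robot, y to its left, z up, the work surface at z = 0. Lengths are in m, angles in rad, forces in N, time in s.
With the tool pointing down it reaches from about 0.35 to 0.975 m from the base axis. Payload 4.9 kg.
Tool frame: the origin (TCP) lies at the very end of the fingers, on their centre line; the grasp point (between the pads) lies 19 mm behind it (manip.hold_point_z is the distance from the TCP to the grasp point, in m); z points along the fingers, y is the direction in which the jaws open and shut (so a half turn about z gives the same grasp; the last joint's range is limited). The gripper opens to 85 mm and grips with 20 to 120 N. Pads are 22 mm wide; open, the fingers measure 114 mm over their backs; the gripper's body (76 mm by 85 mm) begins 54 mm behind the grasp point. The pads swing forward as they close: fully open they stand 13 mm farther back than shut.
Start: joints at [1.07, 0.053, 1.613, -0, 1.476, -0.119], TCP at [0.233, 0.58, 0.231] pointing down, gripper open.
Joint ranges: [-3.01, 3.01], [-1.01, 2.22], [0.06, 2.58], [-1.02, 4.17], [0.09, 2.62], [-3.14, 3.14]. Speed limits (rad/s): [2.57, 2.57, 3.14, 3.14, 3.14, 3.14].

### API

Orientations are given as a unit quaternion [w, x, y, z].
In Python, from plant import monitor, grab_frame, camera_params, ticket, manip gives the robot as it stands.
- The arm moves only by the tool play_rows, never from a script. Its argument "commands" is a list of rows, each an object of numbers: "dx", "dy", "dz": the shift along the tool's x, y, z in cm; "rx", "ry", "rz": the turn, a rotation vector about the tool's x, y, z in rad; "claw": the closure, from 0 (fully open) to 1 (shut). In form: [{"dx": .., "dy": .., "dz": .., "rx": .., "ry": .., "rz": .., "claw": ..}, ...]. A call has 1 to 5 rows; each row is the pose to reach, as a shift and turn from the pose measured when the call began, along the tool's axes at that moment; what a row does not reach only later rows make up. A row lasts 1/10 s, in which the tool goes at most 50 mm and 8.59 degrees, less where a joint would pass 70% of its speed; a pose out of reach is approached as far as the arm can. A call with a gripper value outside its range is refused whole. The fingers move at their own pace and stop on an object; the grip force is fixed at half the most. Time passes only in rows, so rows that repeat a pose let the fingers close. It gives the time, the measured TCP pose, the force and the opening at its end, in the units of the state.
- monitor.state(): the state, without advancing time (a new reading comes with each control period).
- grab_frame(name): name is "side" or "top"; returns the picture (480x640x3 uint8, blue, green, red); there is no depth.
- camera_params(name): a dict with "fx", "fy", "cx", "cy" (pixels), "rvec" (rotation vector, rad) and "tvec" (3), from world to camera coordinates, as OpenCV has them. Camera axes: x right, y down, z forward; pixel columns grow to the right and rows downward; lengths in m; the calibration is good to about 2 mm. A picture is of the moment at which its call begins. camera_params takes no time and is no camera call.
- ticket.job_done(): hands the job in, once; it reports no verdict.
The state is a dict: "time": time; "joint_pos": joint angles; "joint_vel": joint speeds; "joint_efforts": joint torques, N m; "tool_pos": TCP position; "tool_rot": TCP orientation; "contact_force": force on the tool from outside, world axes, zero at the start; "ft_torque": the same for the moment, N m; "gripper_width": opening from 0.0 (shut) to 1.0 (fully open).
Only numpy, scipy, OpenCV 4.12 (cv2) and the standard library are available. Lean on these libraries where they do the work, as an engineer would, in place of code of your own. Each camera call takes 0.05 s, during which the arm holds its last target.

## Working session

There is one attempt and no reset: what is moved stays moved. The work goes in short steps, Python scripts to look and compute and a tool call to move; the robot and the scene stay as the last step left them, time stands still between calls to the robot, and variables do not carry over. Pictures are saved under pics/ and viewed, and the job is handed in when it is done.

Besides the shell and the picture viewer there is one more tool, called after "Emit:" by a JSON object that holds its "api" and its "payload". play_rows: Moves the arm, as the interface text tells. Its arguments: {"type":"object","properties":{"commands":{"type":"array"}},"required":["commands"]}

```bash
ls; mkdir -p pics; python3 - <<'E'
from plant import monitor, grab_frame, camera_params, ticket, manip
import cv2
print(monitor.state()); print(manip.hold_point_z)
for n in("side","top"):
    cv2.imwrite(f"pics/{n}0.png",grab_frame(n)); print(n,camera_params(n))
E
```

```text
pics
{'time': 0.0, 'joint_pos': array([ 1.06999775e+00,  5.33380963e-02,  1.61431350e+00, -2.67060213e-06,
        1.47598724e+00, -1.18998122e-01]), 'joint_vel': array([-0.0001441 ,  0.00080475,  0.00163177, -0.00173319, -0.00043113,
        0.00099581]), 'joint_efforts': array([ 2.00478303e-04, -3.93701041e+01, -3.70169771e+01, -8.04427441e-05,
        7.37283641e-03, -4.66688405e-06]), 'tool_pos': array([0.23256556, 0.57944271, 0.230063  ]), 'tool_rot': array([-3.10737623e-04,  1.89742622e-01,  9.81833331e-01, -9.74760277e-04]), 'contact_force': array([ 0.15037068, -0.18014075,  0.02804479]), 'ft_torque': array([0.01642227, 0.03846889, 0.00884015]), 'gripper_width': 1.0045777269839695}
0.0187
side {'fx': 544.8141414356332, 'fy': 544.8141414356332, 'cx': 327.8914602478392, 'cy': 248.65687260064834, 'rvec': array([ 2.35470838,  0.14118257, -0.05454626]), 'tvec': array([-0.54174703,  0.00348932,  1.22283115])}
top {'fx': 571.0375665606888, 'fy': 571.0375665606888, 'cx': 315.4029402621536, 'cy': 244.19361445668343, 'rvec': array([ 2.11698199, -2.15276321,  0.21209941]), 'tvec': array([-0.03728275,  0.57251524,  1.20866877])}
```

View pics/side0.png

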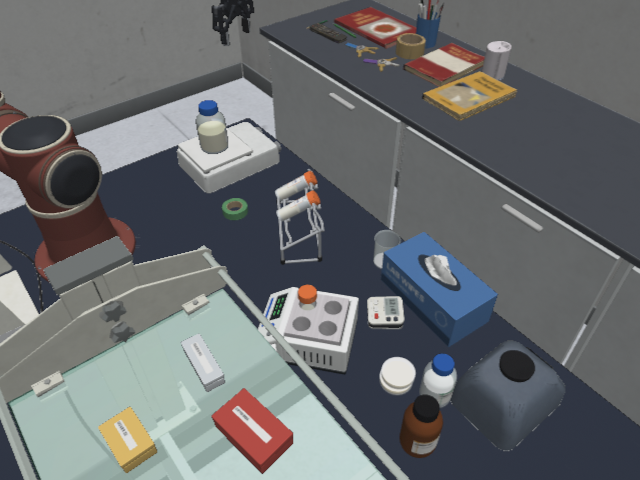

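View pics/top0.png

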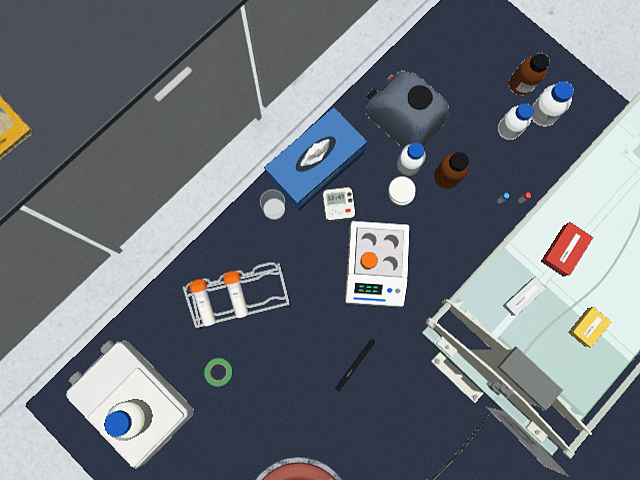

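The side view has the target cap at about (307,294) and the laid caps at (310,180) and (313,199). The top view has the target at (369,260), the laid caps at (199,286) and (232,278), and the free place on their right at about (267,280). I'll measure these next.

```bash
cat > h.py <<'E'
import numpy as np, cv2
from plant import camera_params
def cam(n):
    p=camera_params(n);R=cv2.Rodrigues(np.array(p['rvec']))[0];t=np.array(p['tvec']);K=np.array([[p['fx'],0,p['cx']],[0,p['fy'],p['cy']],[0,0,1]]);return K,R,t
def ray(n,uv):
    K,R,t=cam(n);d=R.T@np.linalg.inv(K)@np.array([uv[0],uv[1],1.]);return -R.T@t,d/np.linalg.norm(d)
def onz(n,uv,z):
    c,d=ray(n,uv);return c+d*(z-c[2])/d[2]
def tri(a,b):
    c1,d1=ray('side',a);c2,d2=ray('top',b)
    s=np.linalg.lstsq(np.c_[d1,-d2],c2-c1,rcond=None)[0];p,q=c1+d1*s[0],c2+d2*s[1];return (p+q)/2,np.linalg.norm(p-q)
def proj(n,P):
    K,R,t=cam(n);return cv2.projectPoints(np.array(P,float).reshape(-1,3),cv2.Rodrigues(R)[0],t,K,None)[0].reshape(-1,2)
def orange(im):
    h=cv2.cvtColor(im,cv2.COLOR_BGR2HSV);m=cv2.inRange(h,(4,170,120),(14,255,255));n,l,s,c=cv2.connectedComponentsWithStats(m)
    return [(c[i].round(1),s[i]) for i in range(1,n) if s[i][4]>40]
E
python3 - <<'E'
from h import *
for n,b in(("side",(240,150,380,370)),("top",(170,210,420,340))):
    im=cv2.imread(f"pics/{n}0.png")
    for o in orange(im):print(n,o)
    x0,y0,x1,y1=b;c=im[y0:y1,x0:x1];f=min(800/(x1-x0),600/(y1-y0));cv2.imwrite(f"pics/{n}0c.png",cv2.resize(c,None,fx=f,fy=f,interpolation=cv2.INTER_CUBIC));print(f)
print('bench',onz('top',(369,260),.118),onz('side',(307,290),.118))
E
```

```text
side (array([309.9, 177.1]), array([305, 172,  11,  11,  89], dtype=int32))
side (array([312.7, 197.1]), array([307, 191,  12,  13, 105], dtype=int32))
side (array([307. , 293.5]), array([299, 285,  17,  19, 254], dtype=int32))
2.727272727272727
top (array([368.8, 259.6]), array([361, 252,  16,  16, 197], dtype=int32))
top (array([231.1, 277.2]), array([223, 271,  17,  13, 169], dtype=int32))
top (array([197.7, 285.3]), array([189, 279,  18,  13, 172], dtype=int32))
3.2
bench [ 0.52463235 -0.15663811  0.118     ] [ 0.52571204 -0.15580015  0.118     ]
```

View pics/side0c.png

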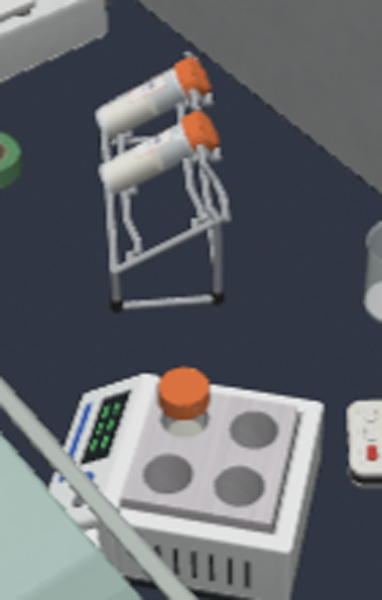

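View pics/top0c.png

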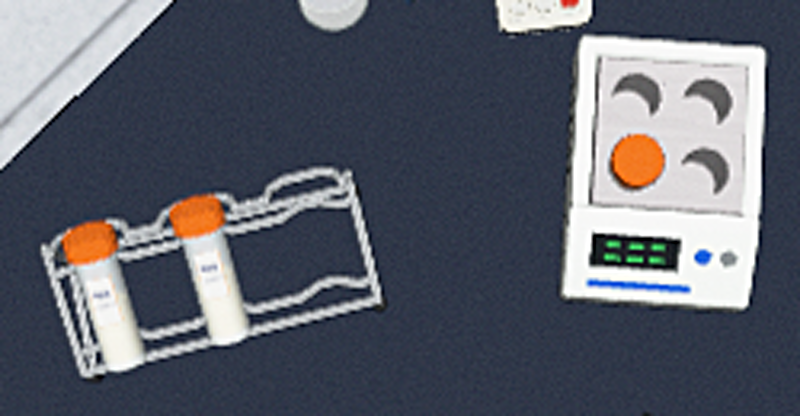

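```bash
python3 - <<'E'
from h import *
L1=tri((309.9,177.1),(197.7,285.3));L2=tri((312.7,197.1),(231.1,277.2));T=tri((307,293.5),(368.8,259.6))
print(L1,L2,T)
a=onz('top',(197.7,285.3),.0925);b=onz('top',(231.1,277.2),.0925)
print('L1 L2 plane',a,b,np.linalg.norm(a-b)); a2=onz('side',(309.9,177.1),.0925);b2=onz('side',(312.7,197.1),.0925);print(a2,b2,np.linalg.norm(a2-b2))
for A,B in((a,b),(a2,b2)):
  y=(A-B)[:2]/np.linalg.norm((A-B)[:2]);x=np.array([y[1],-y[0]]);print('x',x,np.arctan2(x[1],x[0]))
# rack feet on bench, top view: (170+380/3.2,210+305/3.2), (170+95/3.2,210+378/3.2)
p=onz('top',(170+381/3.2,210+304/3.2),.003);q=onz('top',(170+94/3.2,210+376/3.2),.003);print('feet',p,q,np.linalg.norm(p-q),np.arctan2(*(q-p)[[1,0]])-np.pi/2)
p=onz('side',(240+116/2.727,150+304/2.727),.003);q=onz('side',(240+218/2.727,150+298/2.727),.003);print('right feet side',p,q,np.linalg.norm(p-q),np.arctan2(*(q-p)[[1,0]]))
# tube2 foot in top view
print('foot2',onz('top',(170+230/3.2,210+340/3.2),.0475),'foot1',onz('top',(170+126/3.2,210+366/3.2),.0475))
# heater
for n,w in (('top',[(583,37),(766,46),(750,308),(562,298)]),):
  print([onz('top',(170+u/3.2,210+v/3.2),.08)[:2].round(4) for u,v in w])
print([onz('top',(170+u/3.2,210+v/3.2),.084)[:2].round(4) for u,v in [(596,56),(750,64),(742,214),(590,205)]])
print([onz('side',(240+u/2.727,150+v/2.727),.084)[:2].round(4) for u,v in [(162,378),(299,403),(275,525),(123,503)]])
E
```

```text
(array([0.47973676, 0.20209585, 0.09595633]), np.float64(0.0006561722312411166)) (array([0.49585221, 0.13255166, 0.09516241]), np.float64(0.000504590652675663)) (array([ 0.52621327, -0.15727948,  0.1101728 ]), np.float64(0.0009657601551832844))
L1 L2 plane [0.48044157 0.20284532 0.0925    ] [0.49643064 0.13297175 0.0925    ] 0.07167960184610697
[0.47873103 0.20636866 0.0925    ] [0.49513302 0.13560519 0.0925    ] 0.07263947641672742
x [0.97480402 0.22306303] 0.22495554488713204
x [0.97417368 0.22580001] 0.22776417551437977
feet [0.44261991 0.01396868 0.003     ] [0.39602117 0.21418847 0.003     ] 0.20557092992212767 0.22866722460680733
right feet side [0.44341867 0.01602486 0.003     ] [0.52404569 0.03258451 0.003     ] 0.08231001969633663 0.20256893166432127
foot2 [0.41676452 0.11487507 0.0475    ] foot1 [0.40057914 0.18466045 0.0475    ]
[array([ 0.6156, -0.1273]), array([ 0.6075, -0.2518]), array([ 0.43  , -0.2327]), array([ 0.4388, -0.1081])]
[array([ 0.6014, -0.1354]), array([ 0.5943, -0.2396]), array([ 0.4923, -0.2295]), array([ 0.5   , -0.1282])]
[array([ 0.5059, -0.1254]), array([ 0.6026, -0.1364]), array([ 0.5965, -0.2386]), array([ 0.4973, -0.2334])]
```

```bash
cat >> h.py <<'E'
from plant import monitor
from scipy.spatial.transform import Rotation as Ro
YAW=0.226
def st():
    s=monitor.state();q=s['tool_rot'];return s,np.array(s['tool_pos']),Ro.from_quat([q[1],q[2],q[3],q[0]])
def orient(yaw,tilt,sgn=-1):
    # tool z: horizontal heading yaw, pointing tilt rad below horizontal; tool y = sgn*left
    z=np.array([np.cos(yaw)*np.cos(tilt),np.sin(yaw)*np.cos(tilt),-np.sin(tilt)]);y=sgn*np.array([-np.sin(yaw),np.cos(yaw),0]);return Ro.from_matrix(np.c_[np.cross(y,z),y,z])
def go(P,R=None,grasp=False):
    s,p,Rc=st();R=R or Rc;P=np.array(P,float)
    if grasp:P=P+.0187*R.as_matrix()[:,2]
    d=Rc.inv().apply(P-p)*100;r=(Rc.inv()*R).as_rotvec()
    print('d cm',d.round(2),'r',r.round(3),'dist mm',np.linalg.norm(d)*10,'rot deg',np.degrees(np.linalg.norm(r)).round(1));return d,r
def show():
    s,p,R=st();print('t',round(s['time'],2),'p',p.round(4),'j',np.round(s['joint_pos'],3),'w',round(s['gripper_width'],3),'F',np.round(s['contact_force'],1));print(R.as_matrix().round(3).tolist())
E
python3 - <<'E'
from h import *
show()
for uv,z in (((125,420),.15),((190,410),.05),((273,205),.05),((340,204),.0),((338,204),.02),((218,372),.02),((340,390),0),((375,340),0),((430,325),.2)): print(uv,onz('top',uv,z).round(3))
go([.30,.50,.36]);go([.5257,-.157,.24],orient(0,np.pi/2,-1));go([.5257,-.157,.24],orient(0,np.pi/2,1))
E
```

```text
t 0.1 p [0.2326 0.5795 0.2302] j [ 1.07   0.053  1.614 -0.     1.476 -0.119] w 1.002 F [0.  0.6 0. ]
[[-0.928, 0.373, -0.001], [0.373, 0.928, -0.002], [0.0, -0.002, -1.0]]
(125, 420) [0.217 0.326 0.15 ]
(190, 410) [0.223 0.222 0.05 ]
(273, 205) [0.663 0.046 0.05 ]
(340, 204) [ 0.676 -0.107  0.   ]
(338, 204) [ 0.671 -0.101  0.02 ]
(218, 372) [0.299 0.169 0.02 ]
(340, 390) [ 0.255 -0.096  0.   ]
(375, 340) [ 0.362 -0.177  0.   ]
(430, 325) [ 0.385 -0.259  0.2  ]
d cm [ -9.21  -4.89 -12.97] r [0. 0. 0.] dist mm 166.465774811316 rot deg 0.0
d cm [-54.64 -57.42  -0.89] r [-1.00e-03  3.00e-03  2.76e+00] dist mm 792.7264489317872 rot deg 158.1
d cm [-54.64 -57.42  -0.89] r [-0.002 -0.001 -0.382] dist mm 792.7264489317872 rot deg 21.9
```

Emit:
{"api": "play_rows", "payload": {"commands": [{"dx": -2, "dy": -1, "dz": -4}, {"dx": -5, "dy": -3, "dz": -8}, {"dx": -9, "dy": -5, "dz": -11}, {"dx": -14, "dy": -9, "dz": -13, "rz": -0.05}, {"dx": -18, "dy": -13, "dz": -13, "rz": -0.1}]}}

```text
invalid input
```

```bash
python3 - <<'E'
from h import *
show();go([.5257,-.157,.27],orient(0,np.pi/2,1))
E
```

```text
t 0.1 p [0.2326 0.5795 0.2302] j [ 1.07   0.053  1.614 -0.     1.476 -0.119] w 1.002 F [0.  0.6 0. ]
[[-0.928, 0.373, -0.001], [0.373, 0.928, -0.002], [0.0, -0.002, -1.0]]
d cm [-54.64 -57.43  -3.89] r [-0.002 -0.001 -0.382] dist mm 793.6648415271977 rot deg 21.9
```

Every row seems to need all of its keys.

Emit:
{"api": "play_rows", "payload": {"commands": [{"dx": -2, "dy": -1, "dz": -4, "rx": 0, "ry": 0, "rz": 0, "claw": 0}, {"dx": -5, "dy": -3, "dz": -8, "rx": 0, "ry": 0, "rz": 0, "claw": 0}, {"dx": -9, "dy": -5, "dz": -11, "rx": 0, "ry": 0, "rz": 0, "claw": 0}, {"dx": -13, "dy": -8, "dz": -12, "rx": 0, "ry": 0, "rz": -0.05, "claw": 0}, {"dx": -16, "dy": -12, "dz": -12, "rx": 0, "ry": 0, "rz": -0.1, "claw": 0}]}}

```text
time: 0.6
tool_pos: [0.3359, 0.415, 0.3525]
tool_rot: [0.001, 0.139, 0.99, 0.001]
contact_force: [0.8, -0.4, 0.6]
gripper_width: 1.004
```

```bash
python3 - <<'E'
from h import *
show();go([.5257,-.157,.27],orient(0,np.pi/2,1))
E
```

```text
t 0.6 p [0.3359 0.415  0.3525] j [ 7.510e-01 -2.100e-01  1.662e+00 -1.000e-03  1.687e+00 -5.400e-01] w 1.004 F [ 0.8 -0.4  0.6]
[[-0.961, 0.276, 0.002], [0.276, 0.961, 0.001], [-0.002, 0.001, -1.0]]
d cm [-34.   -49.76   8.25] r [ 0.001  0.002 -0.279] dist mm 608.2853428234757 rot deg 16.0
```

Emit:
{"api": "play_rows", "payload": {"commands": [{"dx": -2.5, "dy": -4, "dz": 0, "rx": 0, "ry": 0, "rz": -0.03, "claw": 0}, {"dx": -5, "dy": -8, "dz": 1, "rx": 0, "ry": 0, "rz": -0.06, "claw": 0}, {"dx": -8, "dy": -12, "dz": 2, "rx": 0, "ry": 0, "rz": -0.09, "claw": 0}, {"dx": -11, "dy": -16, "dz": 3, "rx": 0, "ry": 0, "rz": -0.12, "claw": 0}, {"dx": -14, "dy": -20, "dz": 4, "rx": 0, "ry": 0, "rz": -0.15, "claw": 0}]}}

```text
time: 1.1
tool_pos: [0.4144, 0.185, 0.3123]
tool_rot: [0.001, 0.064, 0.998, 0.0]
contact_force: [1.9, 0.1, 0.6]
gripper_width: 1.002
```

Emit:
{"api": "play_rows", "payload": {"commands": [{"dx": -3, "dy": -4, "dz": 1, "rx": 0, "ry": 0, "rz": -0.03, "claw": 0}, {"dx": -6, "dy": -8, "dz": 2, "rx": 0, "ry": 0, "rz": -0.06, "claw": 0}, {"dx": -9, "dy": -12, "dz": 3, "rx": 0, "ry": 0, "rz": -0.09, "claw": 0}, {"dx": -12, "dy": -16, "dz": 3, "rx": 0, "ry": 0, "rz": -0.11, "claw": 0}, {"dx": -15, "dy": -20, "dz": 4, "rx": 0, "ry": 0, "rz": -0.13, "claw": 0}]}}

```text
time: 1.6
tool_pos: [0.5359, -0.0298, 0.2737]
tool_rot: [0.002, -0.001, 1.0, 0.0]
contact_force: [0.3, 1.2, 1.4]
gripper_width: 0.999
```

```bash
python3 - <<'E'
from h import *
show();go([.5257,-.157,.20],orient(0,np.pi/2,1))
E
```

```text
t 1.6 p [ 0.5359 -0.0298  0.2737] j [-1.950e-01 -1.840e-01  1.768e+00  1.000e-03  1.554e+00 -1.768e+00] w 0.999 F [0.3 1.2 1.4]
[[-1.0, -0.002, 0.004], [-0.002, 1.0, 0.001], [-0.004, 0.001, -1.0]]
d cm [  1.08 -12.72   7.36] r [0.001 0.004 0.002] dist mm 147.37234060575022 rot deg 0.3
```

```bash
cat > kin.py <<'E'
import numpy as np
from scipy.optimize import least_squares
D=[([.0533,1.6143,1.476],[.2326,.5794,.2301]),([-.21,1.662,1.687],[.3359,.415,.3525]),([-.184,1.768,1.554],[.5359,-.0298,.2737])]
def f(v):
    a1,h,a2,a3,d=v;e=[]
    for (q2,q3,q5),p in D:
        r=np.sqrt(p[0]**2+p[1]**2-.0743**2);q=q2+q3
        e+=[a1+a2*np.sin(q2)+a3*np.sin(q)-d*np.cos(q)-r,h+a2*np.cos(q2)+a3*np.cos(q)+d*np.sin(q)-p[2]]
    return e
for d0 in(None,):
    g=lambda v:f([*v,0]);s=least_squares(g,[.0,.0,.4,.4]);print(s.x,np.abs(s.fun).max())
    g=lambda v:f([0,*v]);s=least_squares(g,[.0,.4,.4,0]);print(s.x,np.abs(s.fun).max())
E
python3 kin.py
```

```text
[ 5.56452050e-04 -7.15383208e-02  3.60065514e-01  6.02461185e-01] 0.005525966700724361
[-0.03770018  0.41822692  0.60932511 -0.09159947] 0.0002306260404818239
```

Emit:
{"api": "play_rows", "payload": {"commands": [{"dx": 0.2, "dy": -4, "dz": 1, "rx": 0, "ry": 0, "rz": 0, "claw": 0}, {"dx": 0.6, "dy": -8, "dz": 2, "rx": 0, "ry": 0, "rz": 0, "claw": 0}, {"dx": 1, "dy": -11, "dz": 4, "rx": 0, "ry": 0, "rz": 0, "claw": 0}, {"dx": 1.1, "dy": -12.7, "dz": 6, "rx": 0, "ry": 0, "rz": 0, "claw": 0}, {"dx": 1.1, "dy": -12.7, "dz": 7.4, "rx": 0, "ry": 0, "rz": 0, "claw": 0}]}}

```text
time: 2.1
tool_pos: [0.5244, -0.1584, 0.1974]
tool_rot: [0.001, 0.0, 1.0, 0.001]
contact_force: [-0.1, 0.8, -0.4]
gripper_width: 0.999
```

```bash
python3 - <<'E'
from h import *
show();go([.5257,-.157,.11],orient(0,np.pi/2,1),True)
cv2.imwrite("pics/top1.png",grab_frame("top")[150:350,180:480])
E
```

```text
t 2.1 p [ 0.5244 -0.1584  0.1974] j [-0.43  -0.109  1.829  0.002  1.422 -2.   ] w 0.999 F [-0.1  0.8 -0.4]
[[-1.0, 0.001, 0.001], [0.001, 1.0, 0.001], [-0.001, 0.001, -1.0]]
d cm [-0.12  0.13 10.61] r [ 0.001  0.001 -0.001] dist mm 106.11986963754683 rot deg 0.1Traceback (most recent call last):
  File "<stdin>", line 3, in <module>
NameError: name 'grab_frame' is not defined
```

```bash
sed -i '1i from plant import grab_frame' h.py; cat > ik.py <<'E'
import numpy as np
a2,a3,d,HL=.41823,.60933,-.0916,-.0377
a3e=np.hypot(a3,d); off=np.arctan2(d,a3)  # a3 sin q - d cos q = a3e sin(q-off)
def ik(r,z,phi,L):
    h=HL+L; R=r-L*np.sin(phi); Z=z-L*np.cos(phi)-h
    D=np.hypot(R,Z); c=(D*D-a2*a2-a3e*a3e)/(2*a2*a3e)
    if abs(c)>1:return None
    b=np.arccos(c); q2=np.arctan2(R,Z)-np.arctan2(a3e*np.sin(b),a2+a3e*np.cos(b)); q3=b+off
    q5=phi-q2-q3
    ok=-1.01<q2<2.22 and .06<q3<2.58 and .1<q5<2.6
    return np.round([q2,q3,q5],2),ok
if __name__=="__main__":
    print(ik(np.sqrt(.2326**2+.5794**2-.0743**2),.2301,np.pi,.3))
    for L in(.26,.32):
        for th in(30,40,50,60):
            print(L,th,[(r,ik(r,.05,np.pi/2+np.radians(th),L)) for r in(.4,.45,.5,.55,.6,.65,.7)])
            print('   final',ik(.48,.06,np.pi/2+np.radians(th+60),L))
E
python3 ik.py; python3 - <<'E'
from h import *
cv2.imwrite("pics/top1.png",cv2.resize(grab_frame("top")[150:350,180:480],None,fx=2.5,fy=2.5))
E
```

```text
(array([0.05, 1.61, 1.47]), np.True_)
0.26 30 [(0.4, None), (0.45, (array([-0.74,  2.77,  0.06]), np.False_)), (0.5, (array([-0.43,  2.61, -0.08]), np.False_)), (0.55, (array([-0.23,  2.47, -0.14]), np.False_)), (0.6, (array([-0.09,  2.35, -0.17]), np.False_)), (0.65, (array([ 0.04,  2.23, -0.17]), np.False_)), (0.7, (array([ 0.15,  2.11, -0.16]), np.False_))]
   final (array([-0.11,  2.08,  1.18]), np.True_)
0.26 40 [(0.4, (array([-1.34,  2.92,  0.68]), np.False_)), (0.45, (array([-0.72,  2.69,  0.3 ]), np.False_)), (0.5, (array([-0.45,  2.54,  0.18]), np.True_)), (0.55, (array([-0.27,  2.41,  0.12]), np.True_)), (0.6, (array([-0.12,  2.29,  0.1 ]), np.False_)), (0.65, (array([0.01, 2.17, 0.09]), np.False_)), (0.7, (array([0.12, 2.05, 0.1 ]), np.False_))]
   final (array([0.  , 1.97, 1.34]), np.True_)
0.26 50 [(0.4, (array([-0.98,  2.74,  0.68]), np.False_)), (0.45, (array([-0.64,  2.59,  0.5 ]), np.False_)), (0.5, (array([-0.42,  2.46,  0.41]), np.True_)), (0.55, (array([-0.25,  2.33,  0.36]), np.True_)), (0.6, (array([-0.11,  2.21,  0.34]), np.True_)), (0.65, (array([0.02, 2.09, 0
[... 1278 characters left out ...]
False_)), (0.5, (array([-0.54,  2.56,  0.43]), np.True_)), (0.55, (array([-0.34,  2.43,  0.35]), np.True_)), (0.6, (array([-0.18,  2.31,  0.32]), np.True_)), (0.65, (array([-0.05,  2.19,  0.3 ]), np.True_)), (0.7, (array([0.07, 2.07, 0.31]), np.True_))]
   final (array([0.17, 1.82, 1.5 ]), np.True_)
0.32 60 [(0.4, (array([-0.98,  2.71,  0.88]), np.False_)), (0.45, (array([-0.66,  2.56,  0.71]), np.True_)), (0.5, (array([-0.44,  2.43,  0.62]), np.True_)), (0.55, (array([-0.27,  2.31,  0.58]), np.True_)), (0.6, (array([-0.13,  2.19,  0.55]), np.True_)), (0.65, (array([-0.  ,  2.07,  0.55]), np.True_)), (0.7, (array([0.11, 1.95, 0.55]), np.True_))]
   final (array([0.31, 1.7 , 1.65]), np.True_)
```

View pics/top1.png

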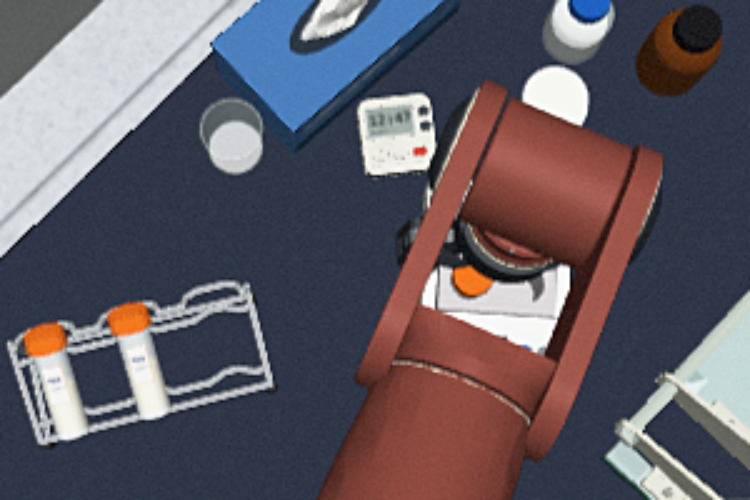

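Emit:
{"api": "play_rows", "payload": {"commands": [{"dx": -0.1, "dy": 0.1, "dz": 4, "rx": 0, "ry": 0, "rz": 0, "claw": 0}, {"dx": -0.2, "dy": 0.1, "dz": 7.5, "rx": 0, "ry": 0, "rz": 0, "claw": 0}, {"dx": -0.2, "dy": 0.1, "dz": 9.5, "rx": 0, "ry": 0, "rz": 0, "claw": 0}, {"dx": -0.2, "dy": 0.1, "dz": 10.6, "rx": 0, "ry": 0, "rz": 0, "claw": 0}, {"dx": -0.2, "dy": 0.1, "dz": 10.6, "rx": 0, "ry": 0, "rz": 0, "claw": 0}]}}

```text
time: 2.65
tool_pos: [0.5244, -0.154, 0.0876]
tool_rot: [-0.002, -0.001, 1.0, 0.003]
contact_force: [-0.5, 0.1, -0.2]
gripper_width: 1.003
```

Emit:
{"api": "play_rows", "payload": {"commands": [{"dx": 0, "dy": 0, "dz": 0, "rx": 0, "ry": 0, "rz": 0, "claw": 0.5}, {"dx": 0, "dy": 0, "dz": 0, "rx": 0, "ry": 0, "rz": 0, "claw": 1}, {"dx": 0, "dy": 0, "dz": 0, "rx": 0, "ry": 0, "rz": 0, "claw": 1}, {"dx": 0, "dy": 0, "dz": 0, "rx": 0, "ry": 0, "rz": 0, "claw": 1}, {"dx": 0, "dy": 0, "dz": 0, "rx": 0, "ry": 0, "rz": 0, "claw": 1}]}}

```text
time: 3.15
tool_pos: [0.5254, -0.1545, 0.0892]
tool_rot: [-0.001, -0.001, 1.0, 0.002]
contact_force: [0.0, -0.2, 4.5]
gripper_width: 0.397
```

```bash
python3 - <<'E'
from h import *
show()
cv2.imwrite("pics/side2.png",cv2.resize(grab_frame("side")[200:380,220:420],None,fx=3,fy=3))
E
```

```text
t 3.15 p [ 0.5254 -0.1545  0.0892] j [-0.423  0.004  1.911  0.003  1.231 -1.997] w 0.397 F [ 0.  -0.2  4.5]
[[-1.0, -0.001, -0.002], [-0.001, 1.0, 0.004], [0.002, 0.004, -1.0]]
```

View pics/side2.png

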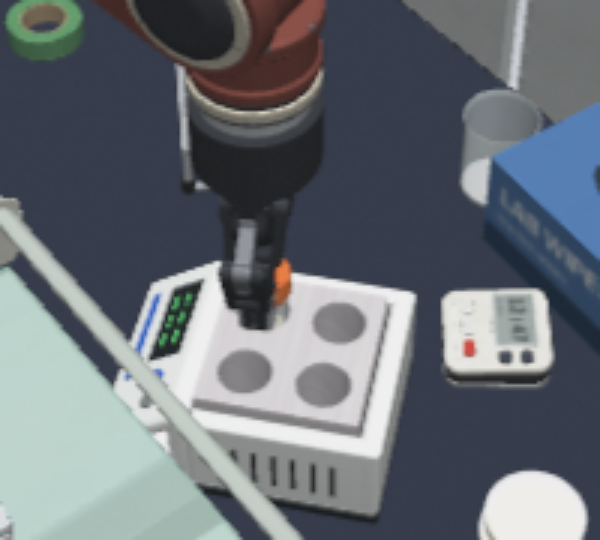

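The jaws stopped at 0.397, about 34 mm, so they hold the cap. Next I lift straight up.

Emit:
{"api": "play_rows", "payload": {"commands": [{"dx": 0, "dy": 0, "dz": -1.5, "rx": 0, "ry": 0, "rz": 0, "claw": 1}, {"dx": 0, "dy": 0, "dz": -4, "rx": 0, "ry": 0, "rz": 0, "claw": 1}, {"dx": 0, "dy": 0, "dz": -7, "rx": 0, "ry": 0, "rz": 0, "claw": 1}, {"dx": 0, "dy": 0, "dz": -9, "rx": 0, "ry": 0, "rz": 0, "claw": 1}, {"dx": 0, "dy": 0, "dz": -10.5, "rx": 0, "ry": 0, "rz": 0, "claw": 1}]}}

```text
time: 3.7
tool_pos: [0.5261, -0.1551, 0.1966]
tool_rot: [-0.0, -0.001, 1.0, 0.002]
contact_force: [0.4, 0.3, -0.6]
gripper_width: 0.399
```

```bash
python3 - <<'E'
from h import *
show()
im=grab_frame("side");print([o for o in orange(im)])
cv2.imwrite("pics/side3.png",cv2.resize(im[180:360,220:420],None,fx=3,fy=3))
go([.55,-.045,.19],orient(-.217,np.pi/2,1))
E
```

```text
t 3.7 p [ 0.5261 -0.1551  0.1966] j [-0.424 -0.106  1.827  0.003  1.422 -1.996] w 0.399 F [ 0.4  0.3 -0.6]
[[-1.0, -0.001, -0.0], [-0.001, 1.0, 0.003], [0.0, 0.003, -1.0]]
[(array([313.1, 251.5]), array([311, 245,   5,  15,  59], dtype=int32))]
d cm [-2.29 11.05  0.92] r [0.002 0.003 0.218] dist mm 113.25076449993838 rot deg 12.5
```

View pics/side3.png

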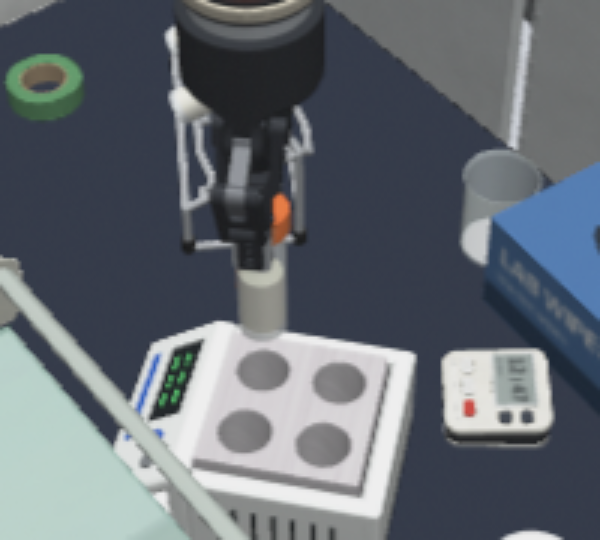

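The tube is clear of the well and hangs straight below the gripper. I'll carry it to free bench at about (0.55, -0.045).

Emit:
{"api": "play_rows", "payload": {"commands": [{"dx": -0.4, "dy": 2, "dz": 0, "rx": 0, "ry": 0, "rz": 0.04, "claw": 1}, {"dx": -1, "dy": 5, "dz": 0, "rx": 0, "ry": 0, "rz": 0.1, "claw": 1}, {"dx": -1.7, "dy": 8, "dz": 0, "rx": 0, "ry": 0, "rz": 0.16, "claw": 1}, {"dx": -2.2, "dy": 10.2, "dz": 0, "rx": 0, "ry": 0, "rz": 0.22, "claw": 1}, {"dx": -2.3, "dy": 11, "dz": 0, "rx": 0, "ry": 0, "rz": 0.22, "claw": 1}]}}

```text
time: 4.25
tool_pos: [0.5496, -0.0437, 0.1982]
tool_rot: [0.0, 0.108, 0.994, 0.001]
contact_force: [-0.9, 0.1, -1.0]
gripper_width: 0.393
```

Emit:
{"api": "play_rows", "payload": {"commands": [{"dx": 0, "dy": 0, "dz": 3, "rx": 0, "ry": 0, "rz": 0, "claw": 1}, {"dx": 0, "dy": 0, "dz": 6, "rx": 0, "ry": 0, "rz": 0, "claw": 1}, {"dx": 0, "dy": 0, "dz": 9, "rx": 0, "ry": 0, "rz": 0, "claw": 1}, {"dx": 0, "dy": 0, "dz": 10.5, "rx": 0, "ry": 0, "rz": 0, "claw": 1}, {"dx": 0, "dy": 0, "dz": 11, "rx": 0, "ry": 0, "rz": 0, "claw": 1}]}}

```text
time: 4.75
tool_pos: [0.548, -0.0435, 0.0857]
tool_rot: [-0.002, 0.108, 0.994, 0.002]
contact_force: [-1.3, -0.9, 0.8]
gripper_width: 0.4
```

```bash
python3 - <<'E'
from h import *
show()
im=grab_frame("side")
cv2.imwrite("pics/side4.png",cv2.resize(im[150:350,220:440],None,fx=3,fy=3))
E
```

```text
t 4.75 p [ 0.548  -0.0435  0.0857] j [-0.216  0.013  1.908  0.003  1.225 -1.572] w 0.4 F [-1.3 -0.9  0.8]
[[-0.977, 0.214, -0.003], [0.214, 0.977, 0.003], [0.004, 0.003, -1.0]]
```

View pics/side4.png

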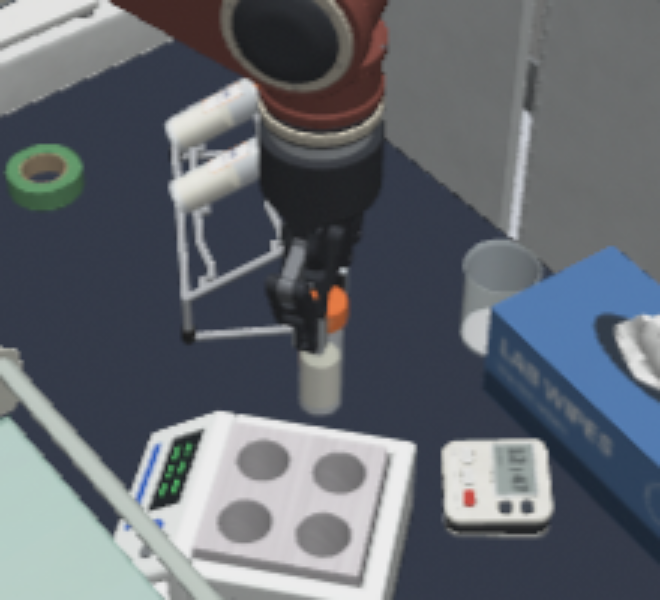

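Clear of rack and heater. I'll lower the last ~16 mm slowly.

Emit:
{"api": "play_rows", "payload": {"commands": [{"dx": 0, "dy": 0, "dz": 0.5, "rx": 0, "ry": 0, "rz": 0, "claw": 1}, {"dx": 0, "dy": 0, "dz": 0.9, "rx": 0, "ry": 0, "rz": 0, "claw": 1}, {"dx": 0, "dy": 0, "dz": 1.2, "rx": 0, "ry": 0, "rz": 0, "claw": 1}, {"dx": 0, "dy": 0, "dz": 1.4, "rx": 0, "ry": 0, "rz": 0, "claw": 1}, {"dx": 0, "dy": 0, "dz": 1.4, "rx": 0, "ry": 0, "rz": 0, "claw": 1}]}}

```text
time: 5.3
tool_pos: [0.5486, -0.0436, 0.0725]
tool_rot: [-0.001, 0.108, 0.994, 0.001]
contact_force: [-0.2, 1.4, -1.0]
gripper_width: 0.397
```

Emit:
{"api": "play_rows", "payload": {"commands": [{"dx": 0, "dy": 0, "dz": 0.1, "rx": 0, "ry": 0, "rz": 0, "claw": 1}, {"dx": 0, "dy": 0, "dz": 0.2, "rx": 0, "ry": 0, "rz": 0, "claw": 1}]}}

```text
time: 5.5
tool_pos: [0.5489, -0.0436, 0.0708]
tool_rot: [-0.001, 0.108, 0.994, 0.001]
contact_force: [-0.4, -0.2, -0.2]
gripper_width: 0.397
```

Emit:
{"api": "play_rows", "payload": {"commands": [{"dx": 0, "dy": 0, "dz": 0.1, "rx": 0, "ry": 0, "rz": 0, "claw": 1}, {"dx": 0, "dy": 0, "dz": 0.2, "rx": 0, "ry": 0, "rz": 0, "claw": 1}, {"dx": 0, "dy": 0, "dz": 0.2, "rx": 0, "ry": 0, "rz": 0, "claw": 1}]}}

```text
time: 5.8
tool_pos: [0.5493, -0.0437, 0.0693]
tool_rot: [-0.0, 0.108, 0.994, 0.001]
contact_force: [-0.5, -0.2, 1.8]
gripper_width: 0.398
```

Emit:
{"api": "play_rows", "payload": {"commands": [{"dx": 0, "dy": 0, "dz": 0.1, "rx": 0, "ry": 0, "rz": 0, "claw": 1}, {"dx": 0, "dy": 0, "dz": 0.15, "rx": 0, "ry": 0, "rz": 0, "claw": 1}, {"dx": 0, "dy": 0, "dz": 0.15, "rx": 0, "ry": 0, "rz": 0, "claw": 1}]}}

```text
time: 6.1
tool_pos: [0.5502, -0.0438, 0.0692]
tool_rot: [0.001, 0.108, 0.994, 0.001]
contact_force: [-1.3, 0.2, 6.5]
gripper_width: 0.395
```

There is contact: 6.5 N and the descent stopped at TCP z = 0.069. I release here.

Emit:
{"api": "play_rows", "payload": {"commands": [{"dx": 0, "dy": 0, "dz": 0, "rx": 0, "ry": 0, "rz": 0, "claw": 0.5}, {"dx": 0, "dy": 0, "dz": 0, "rx": 0, "ry": 0, "rz": 0, "claw": 0.3}, {"dx": 0, "dy": 0, "dz": 0, "rx": 0, "ry": 0, "rz": 0, "claw": 0}, {"dx": 0, "dy": 0, "dz": 0, "rx": 0, "ry": 0, "rz": 0, "claw": 0}]}}

```text
time: 6.5
tool_pos: [0.5499, -0.0438, 0.0688]
tool_rot: [0.0, 0.108, 0.994, 0.001]
contact_force: [0.1, 0.3, -0.1]
gripper_width: 0.981
```

Emit:
{"api": "play_rows", "payload": {"commands": [{"dx": 0, "dy": 0, "dz": -2, "rx": 0, "ry": 0, "rz": 0, "claw": 0}, {"dx": 0, "dy": 0, "dz": -5, "rx": 0, "ry": 0, "rz": 0, "claw": 0}, {"dx": 0.5, "dy": 0, "dz": -8, "rx": 0, "ry": 0, "rz": 0, "claw": 0}, {"dx": 3, "dy": 0, "dz": -10, "rx": 0, "ry": -0.1, "rz": 0, "claw": 0}, {"dx": 6, "dy": 0, "dz": -10, "rx": 0, "ry": -0.2, "rz": 0, "claw": 0}]}}

```text
time: 7.0
tool_pos: [0.494, -0.0319, 0.1731]
tool_rot: [0.104, 0.107, 0.989, -0.01]
contact_force: [-1.0, -1.1, 2.0]
gripper_width: 1.001
```

```bash
python3 - <<'E'
from h import *
show()
for n in('side','top'):
    im=grab_frame(n);print(n,orange(im))
    cv2.imwrite(f"pics/{n}5.png",im)
E
```

```text
t 7.0 p [ 0.494  -0.0319  0.1731] j [-0.217 -0.377  2.102  0.003  1.207 -1.571] w 1.001 F [-1.  -1.1  2. ]
[[-0.955, 0.215, 0.204], [0.21, 0.977, -0.042], [-0.209, 0.003, -0.978]]
side [(array([312.2, 178.6]), array([309, 174,   7,  10,  46], dtype=int32)), (array([314.4, 197.7]), array([310, 191,   9,  13,  69], dtype=int32)), (array([327.4, 259.1]), array([319, 252,  17,  16, 210], dtype=int32))]
top [(array([316. , 250.4]), array([308, 243,  17,  16, 203], dtype=int32)), (array([231.1, 277.2]), array([223, 271,  17,  13, 169], dtype=int32)), (array([197.6, 285.3]), array([189, 279,  18,  13, 171], dtype=int32))]
```

View pics/side5.png

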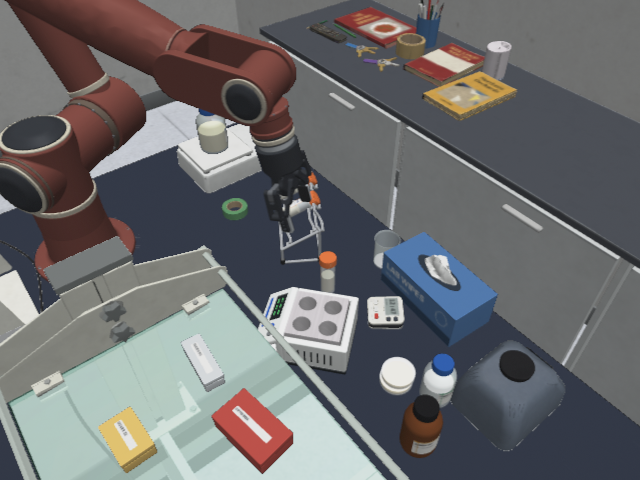

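View pics/top5.png

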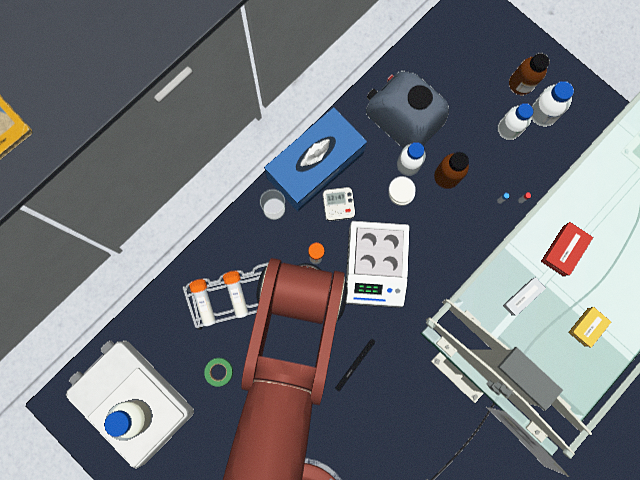

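```bash
python3 - <<'E'
from h import *
from ik import *
c,e=tri((327.4,259.1),(316,250.4));print(c,e)
# L from the tilted pose
q2,q3,q5=-.377,2.102,1.207;q=q2+q3;phi=q+q5
p=np.array([.494,-.0319,.1731]);r=np.sqrt(p[0]**2+p[1]**2-.0743**2)
print('L from r',(r-(a2*np.sin(q2)+a3*np.sin(q)-d*np.cos(q)))/np.sin(phi),'L from z', (p[2]-(HL+a2*np.cos(q2)+a3*np.cos(q)+d*np.sin(q)))/(1+np.cos(phi)))
for th in (40,45,50):
    print(th,ik(.547+.0187*np.cos(np.radians(th)),.053-.0187*np.sin(np.radians(th)),np.pi/2+np.radians(th),.3),ik(.547-.06,.11,np.pi/2+np.radians(th),.3))
hd=-.217
g=np.array([c[0],c[1],.054]);th=np.radians(45)
R=orient(hd,th,1);z=R.as_matrix()[:,2]
go(g-.085*z,R,True);go(g,R,True)
E
```

```text
[ 0.55071182 -0.04736179  0.08997094] 0.001448256682806584
L from r 0.26604997889440124 L from z 0.27613573405052255
40 (array([-0.26,  2.46,  0.07]), np.False_) (array([-0.84,  2.66,  0.45]), np.False_)
45 (array([-0.26,  2.42,  0.2 ]), np.True_) (array([-0.78,  2.6 ,  0.54]), np.False_)
50 (array([-0.25,  2.38,  0.32]), np.True_) (array([-0.71,  2.53,  0.62]), np.True_)
d cm [-0.92 -0.36  6.69] r [ 0.003 -0.59   0.   ] dist mm 67.65235082086203 rot deg 33.8
d cm [-5.65 -0.39 13.76] r [ 0.003 -0.59   0.   ] dist mm 148.76393605112273 rot deg 33.8
```

```bash
python3 - <<'E'
from h import *
from ik import *
for th in (45,48):
  for dr,dz in((0,0),(0,.03),(0,.06),(-.02,.06),(-.03,.08),(-.02,.1)):
    t=np.radians(th);print(th,dr,dz,ik(.547+.0187*np.cos(t)+dr,.054-.0187*np.sin(t)+dz,np.pi/2+t,.268))
g=np.array([.5505,-.0465,.054])
R=orient(-.217,np.radians(46),1);hd=np.array([np.cos(-.217),np.sin(-.217),0])
go(g-.02*hd+[0,0,.08],R,True);go(g+[0,0,.0],R,True)
E
```

```text
45 0 0 (array([-0.22,  2.36,  0.21]), np.True_)
45 0 0.03 (array([-0.3 ,  2.36,  0.29]), np.True_)
45 0 0.06 (array([-0.36,  2.35,  0.37]), np.True_)
45 -0.02 0.06 (array([-0.44,  2.4 ,  0.39]), np.True_)
45 -0.03 0.08 (array([-0.52,  2.42,  0.46]), np.True_)
45 -0.02 0.1 (array([-0.52,  2.38,  0.49]), np.True_)
48 0 0 (array([-0.21,  2.34,  0.28]), np.True_)
48 0 0.03 (array([-0.29,  2.34,  0.36]), np.True_)
48 0 0.06 (array([-0.35,  2.33,  0.43]), np.True_)
48 -0.02 0.06 (array([-0.42,  2.37,  0.45]), np.True_)
48 -0.03 0.08 (array([-0.5 ,  2.39,  0.52]), np.True_)
48 -0.02 0.1 (array([-0.5 ,  2.35,  0.55]), np.True_)
d cm [-5.18 -0.28  5.53] r [ 0.003 -0.572  0.   ] dist mm 75.80996591360557 rot deg 32.8
d cm [-5.58 -0.31 13.77] r [ 0.003 -0.572  0.   ] dist mm 148.5946967976361 rot deg 32.8
```

Emit:
{"api": "play_rows", "payload": {"commands": [{"dx": -0.4, "dy": 0, "dz": 0, "rx": 0, "ry": -0.12, "rz": 0, "claw": 0.4}, {"dx": -1, "dy": -0.1, "dz": 1, "rx": 0, "ry": -0.25, "rz": 0, "claw": 0.4}, {"dx": -2.3, "dy": -0.2, "dz": 2, "rx": 0, "ry": -0.38, "rz": 0, "claw": 0.4}, {"dx": -4, "dy": -0.3, "dz": 3.5, "rx": 0, "ry": -0.5, "rz": 0, "claw": 0.4}, {"dx": -5.2, "dy": -0.3, "dz": 5, "rx": 0, "ry": -0.57, "rz": 0, "claw": 0.4}]}}

```text
time: 7.6
tool_pos: [0.5427, -0.045, 0.1251]
tool_rot: [0.373, 0.1, 0.922, -0.039]
contact_force: [0.2, -0.0, -1.5]
gripper_width: 0.599
```

```bash
python3 - <<'E'
from h import *
show()
g=np.array([.5505,-.0465,.054]);R=orient(-.217,np.radians(46),1)
go(g,R,True)
cv2.imwrite("pics/side6.png",cv2.resize(grab_frame('side')[150:350,220:440],None,fx=3,fy=3))
E
```

```text
t 7.6 p [ 0.5427 -0.045   0.1251] j [-0.223 -0.491  2.392  0.017  0.472 -1.589] w 0.599 F [ 0.2 -0.  -1.5]
[[-0.702, 0.214, 0.68], [0.155, 0.977, -0.147], [-0.695, 0.003, -0.719]]
d cm [ 4.38 -0.    7.53] r [ 0.003  0.001 -0.001] dist mm 87.09770623258825 rot deg 0.2
```

View pics/side6.png

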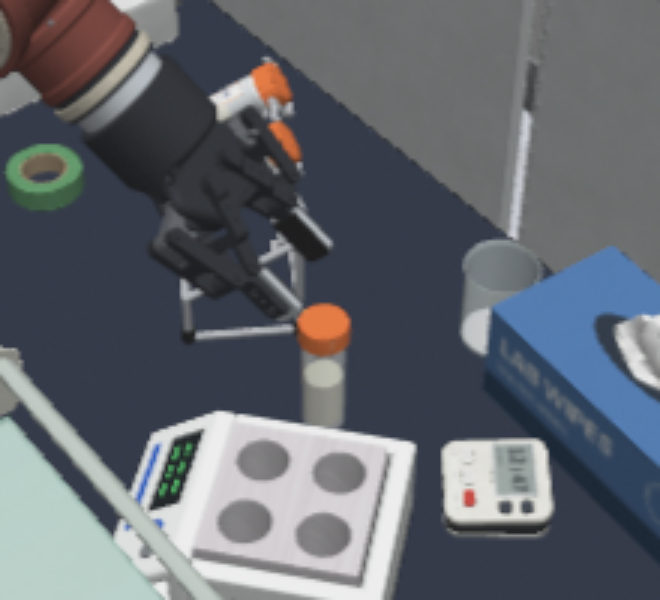

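The open fingers straddle the tube's line and the tube stands upright. I go down to the body.

Emit:
{"api": "play_rows", "payload": {"commands": [{"dx": 1, "dy": 0, "dz": 1.7, "rx": 0, "ry": 0, "rz": 0, "claw": 0.4}, {"dx": 2.2, "dy": 0, "dz": 3.8, "rx": 0, "ry": 0, "rz": 0, "claw": 0.4}, {"dx": 3.4, "dy": 0, "dz": 5.8, "rx": 0, "ry": 0, "rz": 0, "claw": 0.4}, {"dx": 4.1, "dy": 0, "dz": 7, "rx": 0, "ry": 0, "rz": 0, "claw": 0.4}, {"dx": 4.4, "dy": 0, "dz": 7.5, "rx": 0, "ry": 0, "rz": 0, "claw": 0.4}]}}

```text
time: 8.15
tool_pos: [0.5598, -0.0486, 0.0334]
tool_rot: [0.368, 0.1, 0.924, -0.038]
contact_force: [-1.0, -0.9, -0.6]
gripper_width: 0.598
```

```bash
python3 - <<'E'
from h import *
show()
g=np.array([.5505,-.0465,.054]);R=orient(-.217,np.radians(46),1)
go(g,R,True)
for n in('side','top'):
    im=grab_frame(n);print(orange(im));cv2.imwrite(f"pics/{n}7.png",cv2.resize(im[180:330,240:440],None,fx=3,fy=3))
E
```

```text
t 8.15 p [ 0.5598 -0.0486  0.0334] j [-0.222 -0.211  2.371  0.031  0.224 -1.604] w 0.598 F [-1.  -0.9 -0.6]
[[-0.709, 0.214, 0.672], [0.157, 0.977, -0.145], [-0.687, 0.003, -0.727]]
d cm [-0.74  0.01 -0.28] r [ 0.003 -0.011 -0.001] dist mm 7.9235089078443 rot deg 0.6
[(array([310. , 177.2]), array([305, 172,  11,  12,  91], dtype=int32)), (array([312.8, 197.1]), array([307, 191,  12,  13, 106], dtype=int32)), (array([327.2, 259. ]), array([319, 252,  17,  16, 212], dtype=int32))]
[(array([316. , 250.4]), array([308, 243,  17,  16, 202], dtype=int32)), (array([231.1, 277.2]), array([223, 271,  17,  13, 169], dtype=int32)), (array([197.6, 285.3]), array([189, 279,  18,  13, 171], dtype=int32))]
```

View pics/side7.png

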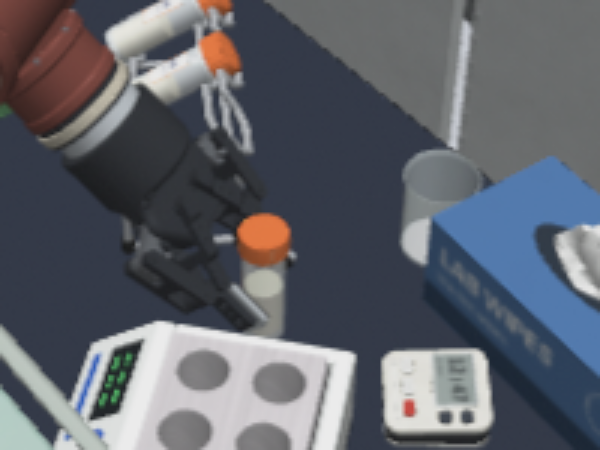

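Emit:
{"api": "play_rows", "payload": {"commands": [{"dx": -0.7, "dy": 0, "dz": -0.3, "rx": 0, "ry": 0, "rz": 0, "claw": 0.4}, {"dx": -0.7, "dy": 0, "dz": -0.3, "rx": 0, "ry": 0, "rz": 0, "claw": 0.4}, {"dx": -0.7, "dy": 0, "dz": -0.3, "rx": 0, "ry": 0, "rz": 0, "claw": 0.4}]}}

```text
time: 8.55
tool_pos: [0.5643, -0.0496, 0.0436]
tool_rot: [0.37, 0.1, 0.923, -0.039]
contact_force: [-0.3, 0.2, 0.5]
gripper_width: 0.597
```

```bash
python3 - <<'E'
from h import *
show()
g=np.array([.5505,-.0465,.054]);R=orient(-.217,np.radians(46),1)
go(g,R,True)
E
```

```text
t 8.55 p [ 0.5643 -0.0496  0.0436] j [-0.222 -0.225  2.362  0.028  0.242 -1.602] w 0.597 F [-0.3  0.2  0.5]
[[-0.706, 0.214, 0.675], [0.157, 0.977, -0.146], [-0.691, 0.003, -0.723]]
d cm [0.29 0.   0.14] r [ 0.003 -0.005 -0.001] dist mm 3.266536807935293 rot deg 0.4
```

```bash
python3 - <<'E'
from h import *
go(np.array([.5506,-.0468,.049]),orient(-.217,np.radians(46),1),True)
E
```

```text
d cm [ 0.63 -0.03  0.52] r [ 0.003 -0.005 -0.001] dist mm 8.123890966123417 rot deg 0.4
```

Emit:
{"api": "play_rows", "payload": {"commands": [{"dx": 0.4, "dy": 0, "dz": 0.3, "rx": 0, "ry": 0, "rz": 0, "claw": 0.4}, {"dx": 0.6, "dy": 0, "dz": 0.5, "rx": 0, "ry": 0, "rz": 0, "claw": 0.4}, {"dx": 0.6, "dy": 0, "dz": 0.5, "rx": 0, "ry": 0, "rz": 0, "claw": 0.4}]}}

```text
time: 8.85
tool_pos: [0.5628, -0.0492, 0.0349]
tool_rot: [0.369, 0.1, 0.923, -0.039]
contact_force: [-0.5, -0.3, 0.0]
gripper_width: 0.599
```

Emit:
{"api": "play_rows", "payload": {"commands": [{"dx": 0, "dy": 0, "dz": 0, "rx": 0, "ry": 0, "rz": 0, "claw": 0.6}, {"dx": 0, "dy": 0, "dz": 0, "rx": 0, "ry": 0, "rz": 0, "claw": 1}, {"dx": 0, "dy": 0, "dz": 0, "rx": 0, "ry": 0, "rz": 0, "claw": 1}, {"dx": 0, "dy": 0, "dz": 0, "rx": 0, "ry": 0, "rz": 0, "claw": 1}]}}

```text
time: 9.25
tool_pos: [0.5625, -0.0492, 0.0347]
tool_rot: [0.369, 0.1, 0.923, -0.039]
contact_force: [-0.6, -0.1, -0.6]
gripper_width: 0.321
```

```bash
python3 - <<'E'
from h import *
show()
go(np.array([.5506,-.0468,.049]),orient(-.217,np.radians(46),1),True)
im=grab_frame('side');print(orange(im));cv2.imwrite(f"pics/side8.png",cv2.resize(im[180:330,240:440],None,fx=3,fy=3));im=grab_frame('top');print(orange(im))
E
```

```text
t 9.25 p [ 0.5625 -0.0492  0.0347] j [-0.222 -0.206  2.365  0.031  0.222 -1.604] w 0.321 F [-0.6 -0.1 -0.6]
[[-0.707, 0.214, 0.674], [0.157, 0.977, -0.145], [-0.689, 0.003, -0.725]]
d cm [-0.12 -0.03 -0.01] r [ 0.003 -0.008 -0.001] dist mm 1.2187239936818164 rot deg 0.5
[(array([310. , 177.2]), array([305, 172,  11,  12,  91], dtype=int32)), (array([312.8, 197.1]), array([307, 191,  12,  13, 106], dtype=int32)), (array([327.6, 259. ]), array([320, 251,  16,  17, 210], dtype=int32))]
[(array([315.9, 250.4]), array([308, 243,  16,  16, 198], dtype=int32)), (array([231.1, 277.2]), array([223, 271,  17,  13, 170], dtype=int32)), (array([197.6, 285.4]), array([189, 279,  18,  13, 172], dtype=int32))]
```

View pics/side8.png

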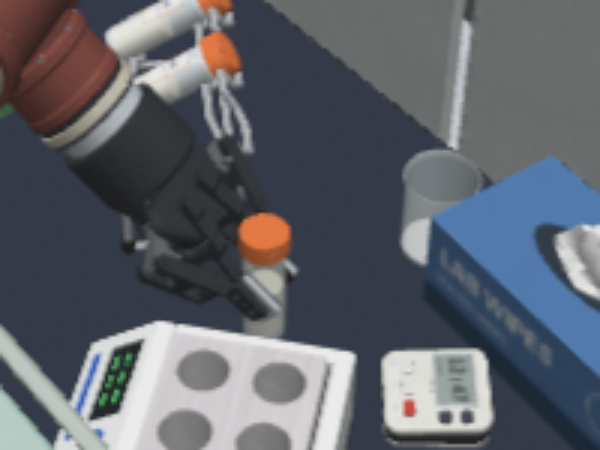

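```bash
cat >> h.py <<'E'
C30,S30=np.cos(np.pi/6),np.sin(np.pi/6)
XR=np.array([np.cos(YAW),np.sin(YAW),0]);YR=np.array([-np.sin(YAW),np.cos(YAW),0]);UF=C30*XR+S30*np.array([0,0,1]);NF=np.cross(UF,YR)
HOME=np.array([.4774,.0545,.072])
import json,os
def loadg():
    g=json.load(open('g.json'));return np.array(g['m']),np.array(g['u'])
def final(off=(0,0,0),world=(0,0,0)):  # off along slope u, y_r, normal n
    m,u=loadg();R=Ro.align_vectors([UF,YR],[u,[0,1,0]],weights=[1,1])[0]
    P=HOME+off[0]*UF+off[1]*YR+off[2]*NF+np.array(world)-R.apply(m)
    return P,R
def tube():
    s,p,R=st();m,u=loadg();M=p+R.apply(m);U=R.apply(u);print('tube mid',M.round(4),'u',U.round(3),'foot',(M-.049*U).round(4),'top',(M+.049*U).round(4),'err home mm',((M-HOME)*1e3).round(1));return M,U
E
python3 - <<'E'
from h import *
s,p,R=st();c,e=tri((327.6,259.),(315.9,250.4));print(c,e)
m=R.inv().apply(np.array([c[0],c[1],.049])-p);m[1]=m[1]*0;u=R.inv().apply([0,0,1.]);print(m,u)
json.dump(dict(m=m.tolist(),u=u.tolist()),open('g.json','w'))
tube();print(NF)
P,Rf=final(world=(0,0,.1));print(P,Rf.as_matrix().round(3),);go(P,Rf)
go(p+[0,0,.12])
E
```

```text
[ 0.55089885 -0.04709802  0.08994829] 0.001079193642486415
[-0.0012914  -0.         -0.01854174] [-0.68921408  0.00285357 -0.72455214]
tube mid [ 0.551  -0.0467  0.049 ] u [-0. -0.  1.] foot [ 0.551  -0.0467  0.    ] top [ 0.551  -0.0467  0.098 ] err home mm [  73.6 -101.2  -23. ]
[-0.48728526 -0.11204052  0.8660254 ]
[0.47107667 0.05306706 0.15458088] [[-0.935 -0.223 -0.276]
 [-0.214  0.975 -0.062]
 [ 0.283  0.001 -0.959]]
d cm [ -0.19   8.07 -16.34] r [-0.106  1.03  -0.448] dist mm 182.21251118141413 rot deg 64.7
d cm [-8.27  0.03 -8.69] r [0. 0. 0.] dist mm 120.0 rot deg 0.0
```

Emit:
{"api": "play_rows", "payload": {"commands": [{"dx": -0.7, "dy": 0, "dz": -0.8, "rx": 0, "ry": 0, "rz": 0, "claw": 1}, {"dx": -2.1, "dy": 0, "dz": -2.2, "rx": 0, "ry": 0, "rz": 0, "claw": 1}, {"dx": -4, "dy": 0, "dz": -4.2, "rx": 0, "ry": 0, "rz": 0, "claw": 1}, {"dx": -6, "dy": 0, "dz": -6.3, "rx": 0, "ry": 0.05, "rz": 0, "claw": 1}, {"dx": -7.8, "dy": 0, "dz": -8.2, "rx": 0, "ry": 0.1, "rz": 0, "claw": 1}]}}

```text
time: 9.85
tool_pos: [0.562, -0.0493, 0.1499]
tool_rot: [0.322, 0.102, 0.941, -0.034]
contact_force: [0.0, -0.7, -0.8]
gripper_width: 0.325
```

```bash
python3 - <<'E'
from h import *
show();tube();P,R=final(world=(.02,0,.12));go(P,R)
E
```

```text
t 9.85 p [ 0.562  -0.0493  0.1499] j [-0.223 -0.42   2.264  0.011  0.638 -1.584] w 0.325 F [ 0.  -0.7 -0.8]
[[-0.772, 0.214, 0.599], [0.171, 0.977, -0.129], [-0.613, 0.003, -0.79]]
tube mid [ 0.5519 -0.0472  0.1653] u [ 0.098 -0.021  0.995] foot [ 0.5471 -0.0461  0.1166] top [ 0.5567 -0.0482  0.2141] err home mm [  74.5 -101.7   93.3]
d cm [ 5.71  8.49 -7.52] r [-0.083  0.931 -0.449] dist mm 127.02078511356467 rot deg 59.4
```

Emit:
{"api": "play_rows", "payload": {"commands": [{"dx": -0.5, "dy": 0, "dz": -0.5, "rx": 0, "ry": 0.1, "rz": 0, "claw": 1}, {"dx": -0.5, "dy": 0.3, "dz": -1, "rx": 0, "ry": 0.23, "rz": 0, "claw": 1}, {"dx": 0, "dy": 1, "dz": -2, "rx": 0, "ry": 0.36, "rz": 0, "claw": 1}, {"dx": 0.5, "dy": 2, "dz": -3, "rx": 0, "ry": 0.49, "rz": 0, "claw": 1}, {"dx": 1, "dy": 3, "dz": -4, "rx": 0, "ry": 0.62, "rz": 0, "claw": 1}]}}

```text
time: 10.35
tool_pos: [0.537, -0.0129, 0.1778]
tool_rot: [0.019, 0.108, 0.994, -0.001]
contact_force: [0.4, 0.5, -1.0]
gripper_width: 0.321
```

```bash
python3 - <<'E'
from h import *
show();tube();P,R=final(world=(.0,0,.06),off=(.004,0,0));go(P,R)
E
```

```text
t 10.35 p [ 0.537  -0.0129  0.1778] j [-1.630e-01 -1.450e-01  1.895e+00  1.000e-03  1.354e+00 -1.518e+00] w 0.321 F [ 0.4  0.5 -1. ]
[[-0.976, 0.214, 0.037], [0.214, 0.977, -0.005], [-0.038, 0.003, -0.999]]
tube mid [ 0.5375 -0.0131  0.1963] u [ 0.646 -0.141  0.75 ] foot [ 0.5059 -0.0062  0.1596] top [ 0.5692 -0.02    0.2331] err home mm [ 60.1 -67.6 124.3]
d cm [7.76 5.16 5.84] r [ 0.057  0.32  -0.439] dist mm 110.02000246134926 rot deg 31.3
```

Emit:
{"api": "play_rows", "payload": {"commands": [{"dx": 1.5, "dy": 1, "dz": 0, "rx": 0.01, "ry": 0.06, "rz": -0.08, "claw": 1}, {"dx": 3.2, "dy": 2.2, "dz": 0.8, "rx": 0.02, "ry": 0.13, "rz": -0.17, "claw": 1}, {"dx": 5, "dy": 3.4, "dz": 2, "rx": 0.03, "ry": 0.2, "rz": -0.26, "claw": 1}, {"dx": 6.6, "dy": 4.5, "dz": 3.2, "rx": 0.05, "ry": 0.27, "rz": -0.36, "claw": 1}, {"dx": 7.7, "dy": 5.2, "dz": 4.5, "rx": 0.057, "ry": 0.32, "rz": -0.44, "claw": 1}]}}

```text
time: 10.85
tool_pos: [0.4746, 0.0549, 0.1307]
tool_rot: [-0.142, -0.114, 0.983, -0.016]
contact_force: [-0.1, 0.3, -1.1]
gripper_width: 0.317
```

```bash
python3 - <<'E'
from h import *
show();M,U=tube();P,R=final(world=(.0,0,.03),off=(.004,0,0));go(P,R)
for n in('side','top'):
    im=grab_frame(n);print(orange(im));cv2.imwrite(f"pics/{n}9.png",cv2.resize(im[130:330,180:400],None,fx=3,fy=3))
print(proj('side',M+.041*U),proj('top',M+.041*U))
E
```

```text
t 10.85 p [0.4746 0.0549 0.1307] j [-0.003 -0.013  1.873 -0.065  1.562 -1.794] w 0.317 F [-0.1  0.3 -1.1]
[[-0.934, -0.228, -0.276], [-0.219, 0.974, -0.064], [0.283, 0.001, -0.959]]
tube mid [0.4809 0.0564 0.1481] u [0.843 0.2   0.5  ] foot [0.4396 0.0466 0.1236] top [0.5222 0.0662 0.1726] err home mm [ 3.5  1.9 76.1]
d cm [-1.21 -0.11  4.24] r [-0.001 -0.     0.005] dist mm 44.13027141261895 rot deg 0.3
[(array([319.3, 192.8]), array([316, 185,   8,  15,  59], dtype=int32))]
[(array([194.4, 285.9]), array([189, 280,  10,  12,  95], dtype=int32))]
[[317.17651918 191.2060984 ]] [[260.75549653 262.3964038 ]]
```

View pics/side9.png

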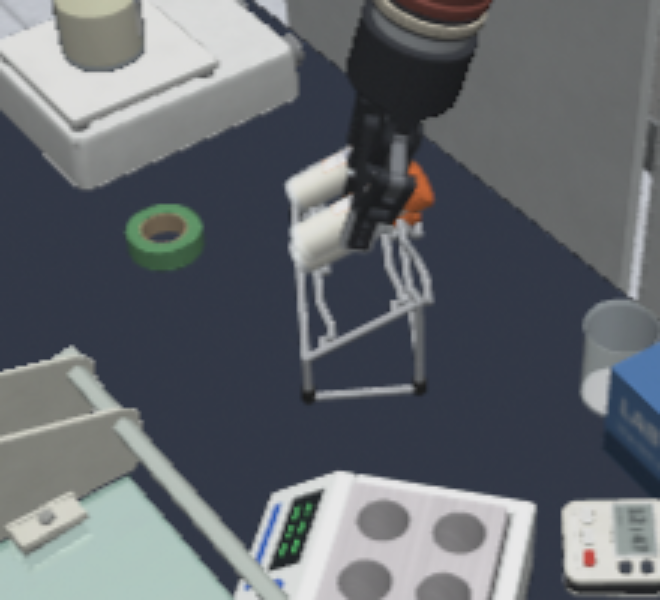

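View pics/top9.png

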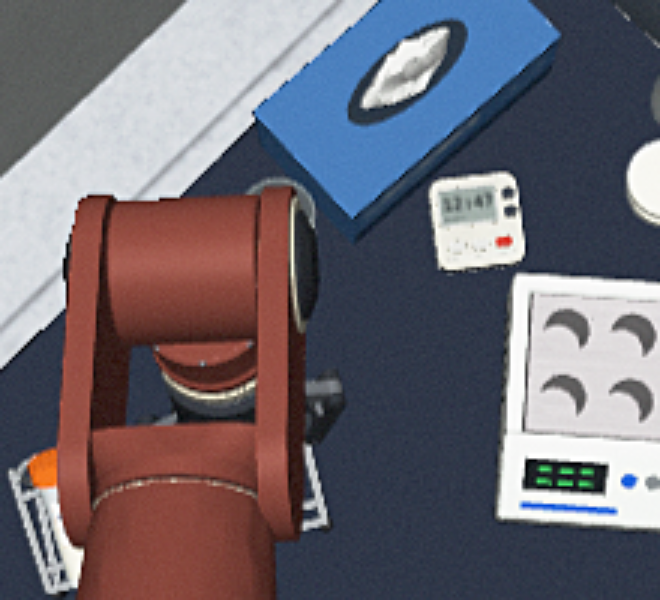

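```bash
python3 - <<'E'
from h import *
M,U=tube()
for s in(-.049,0,.03): print(s,proj('side',M+s*U), ((proj('side',M+s*U)-[180,130])*3).round())
# edges of the visible feet
im=cv2.imread('pics/side9.png')[120:300,260:460];cv2.imwrite('pics/side9c.png',cv2.resize(im,None,fx=3,fy=3))
E
```

```text
tube mid [0.4796 0.0566 0.1458] u [0.845 0.198 0.497] foot [0.4382 0.0469 0.1215] top [0.521  0.0663 0.1701] err home mm [ 2.2  2.1 73.8]
-0.049 [[279.46981902 211.35834975]] [[298. 244.]]
0 [[299.46140054 200.95220341]] [[358. 213.]]
0.03 [[311.94655437 194.453351  ]] [[396. 193.]]
```

View pics/side9c.png

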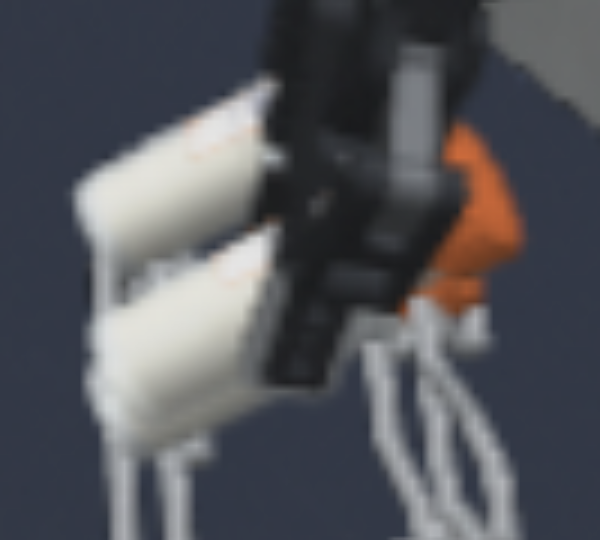

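The held tube appears where predicted: its foot projects to (279,211) and overlaps laid tube 2 in the side view. I lower it in stages.

```bash
python3 - <<'E'
from h import *
show();P,R=final(world=(.0,0,.02),off=(.003,0,0));go(P,R)
E
```

```text
t 10.95 p [0.4732 0.0552 0.1284] j [-0.003 -0.012  1.876 -0.064  1.561 -1.792] w 0.319 F [-0.8 -0.3 -0.9]
[[-0.933, -0.226, -0.279], [-0.217, 0.974, -0.063], [0.286, 0.002, -0.958]]
d cm [-1.51 -0.17  5.01] r [ 0.    -0.004  0.003] dist mm 52.338495515268804 rot deg 0.3
```

Emit:
{"api": "play_rows", "payload": {"commands": [{"dx": -0.4, "dy": -0.1, "dz": 1.3, "rx": 0, "ry": 0, "rz": 0, "claw": 1}, {"dx": -0.8, "dy": -0.2, "dz": 2.6, "rx": 0, "ry": 0, "rz": 0, "claw": 1}, {"dx": -1.2, "dy": -0.2, "dz": 4, "rx": 0, "ry": 0, "rz": 0, "claw": 1}, {"dx": -1.5, "dy": -0.2, "dz": 5, "rx": 0, "ry": 0, "rz": 0, "claw": 1}, {"dx": -1.5, "dy": -0.2, "dz": 5, "rx": 0, "ry": 0, "rz": 0, "claw": 1}]}}

```text
time: 11.45
tool_pos: [0.4721, 0.053, 0.074]
tool_rot: [-0.146, -0.112, 0.983, -0.015]
contact_force: [0.2, 0.0, -0.1]
gripper_width: 0.321
```

```bash
python3 - <<'E'
from h import *
show();tube();P,R=final(world=(.0,0,.005),off=(.003,0,0));go(P,R)
im=grab_frame('side');print(orange(im));cv2.imwrite('pics/side10.png',cv2.resize(im[160:260,260:360],None,fx=6,fy=6))
E
```

```text
t 11.45 p [0.4721 0.053  0.074 ] j [-0.007  0.057  1.908 -0.065  1.465 -1.789] w 0.321 F [ 0.2  0.  -0.1]
[[-0.932, -0.225, -0.283], [-0.216, 0.974, -0.063], [0.29, 0.003, -0.957]]
tube mid [0.4785 0.0544 0.0914] u [0.847 0.197 0.493] foot [0.437  0.0448 0.0672] top [0.5201 0.0641 0.1156] err home mm [ 1.1 -0.1 19.4]
d cm [-0.53  0.03  1.19] r [ 0.001 -0.008  0.003] dist mm 13.037755901228836 rot deg 0.5
[(array([318.4, 214.1]), array([315, 207,   8,  15,  53], dtype=int32))]
```

View pics/side10.png

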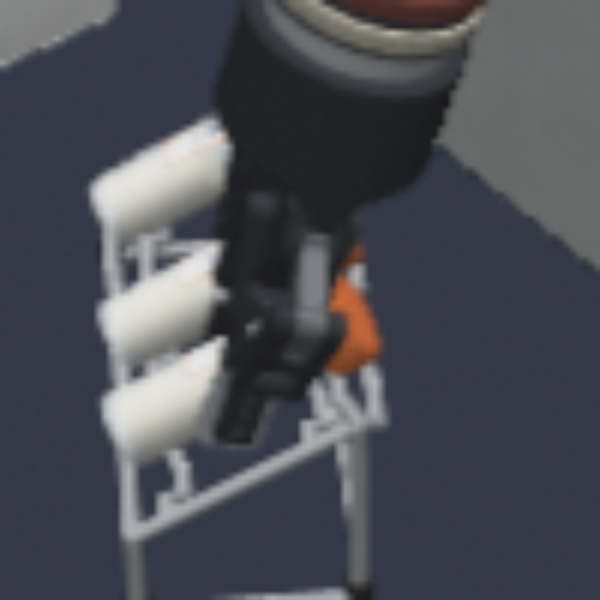

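Parallel with the other two tubes and about 19 mm above home. Continuing slowly, watching force.

Emit:
{"api": "play_rows", "payload": {"commands": [{"dx": -0.2, "dy": 0, "dz": 0.4, "rx": 0, "ry": 0, "rz": 0, "claw": 1}, {"dx": -0.4, "dy": 0, "dz": 0.8, "rx": 0, "ry": -0.008, "rz": 0, "claw": 1}, {"dx": -0.5, "dy": 0, "dz": 1.1, "rx": 0, "ry": -0.008, "rz": 0, "claw": 1}, {"dx": -0.5, "dy": 0, "dz": 1.2, "rx": 0, "ry": -0.008, "rz": 0, "claw": 1}]}}

```text
time: 11.9
tool_pos: [0.4741, 0.0535, 0.062]
tool_rot: [-0.141, -0.112, 0.983, -0.015]
contact_force: [-0.2, 0.4, 0.6]
gripper_width: 0.322
```

```bash
python3 - <<'E'
from h import *
show();tube();P,R=final(world=(.0,0,.0),off=(.002,0,0));go(P,R)
E
```

```text
t 11.9 p [0.4741 0.0535 0.062 ] j [-0.007  0.071  1.914 -0.063  1.435 -1.788] w 0.322 F [-0.2  0.4  0.6]
[[-0.935, -0.225, -0.274], [-0.217, 0.974, -0.061], [0.281, 0.002, -0.96]]
tube mid [0.4804 0.0549 0.0794] u [0.842 0.196 0.502] foot [0.4391 0.0453 0.0549] top [0.5216 0.0645 0.104 ] err home mm [3.  0.4 7.4]
d cm [-0.06  0.02  0.65] r [0.001 0.002 0.003] dist mm 6.559697916715386 rot deg 0.2
```

Emit:
{"api": "play_rows", "payload": {"commands": [{"dx": 0, "dy": 0, "dz": 0.2, "rx": 0, "ry": 0, "rz": 0, "claw": 1}, {"dx": 0, "dy": 0, "dz": 0.4, "rx": 0, "ry": 0, "rz": 0, "claw": 1}, {"dx": -0.1, "dy": 0, "dz": 0.5, "rx": 0, "ry": 0, "rz": 0, "claw": 1}, {"dx": -0.1, "dy": 0, "dz": 0.5, "rx": 0, "ry": 0, "rz": 0, "claw": 1}]}}

```text
time: 12.3
tool_pos: [0.4735, 0.054, 0.057]
tool_rot: [-0.141, -0.112, 0.983, -0.014]
contact_force: [-1.7, 4.7, 2.5]
gripper_width: 0.325
```

```bash
python3 - <<'E'
from h import *
show();tube();P,R=final(world=(.0,0,.0),off=(.002,0,0));go(P,R)
E
```

```text
t 12.3 p [0.4735 0.054  0.057 ] j [-0.006  0.078  1.916 -0.062  1.426 -1.787] w 0.325 F [-1.7  4.7  2.5]
[[-0.935, -0.225, -0.275], [-0.217, 0.974, -0.06], [0.281, 0.004, -0.96]]
tube mid [0.4798 0.0554 0.0744] u [0.843 0.196 0.502] foot [0.4385 0.0458 0.0499] top [0.5211 0.065  0.099 ] err home mm [2.4 0.9 2.4]
d cm [ 0.04 -0.03  0.16] r [0.002 0.002 0.003] dist mm 1.6925016249805724 rot deg 0.2
```

The right wall of the V is pushing the tube left (+y, 4.7 N), so the groove lies slightly left. I shift +1.5 mm and lower more.

Emit:
{"api": "play_rows", "payload": {"commands": [{"dx": 0, "dy": 0.15, "dz": 0, "rx": 0, "ry": 0, "rz": 0, "claw": 1}, {"dx": 0, "dy": 0.15, "dz": 0.1, "rx": 0, "ry": 0, "rz": 0, "claw": 1}, {"dx": 0, "dy": 0.15, "dz": 0.15, "rx": 0, "ry": 0, "rz": 0, "claw": 1}, {"dx": 0, "dy": 0.15, "dz": 0.15, "rx": 0, "ry": 0, "rz": 0, "claw": 1}]}}

```text
time: 12.7
tool_pos: [0.4736, 0.0544, 0.0567]
tool_rot: [-0.141, -0.112, 0.984, -0.015]
contact_force: [-1.8, -2.7, 6.1]
gripper_width: 0.321
```

```bash
python3 - <<'E'
from h import *
show();tube()
E
```

```text
t 12.7 p [0.4736 0.0544 0.0567] j [-0.005  0.078  1.917 -0.064  1.425 -1.785] w 0.321 F [-1.8 -2.7  6.1]
[[-0.935, -0.225, -0.274], [-0.217, 0.974, -0.062], [0.281, 0.001, -0.96]]
tube mid [0.4798 0.0558 0.0742] u [0.842 0.197 0.502] foot [0.4386 0.0462 0.0496] top [0.5211 0.0655 0.0988] err home mm [2.4 1.3 2.2]
```

Now seated: Fz 6 N with little side force. The estimate puts it about 3 mm up the slope, so I slide it down towards the stop wire.

Emit:
{"api": "play_rows", "payload": {"commands": [{"dx": 0.1, "dy": -0.03, "dz": 0.1, "rx": 0, "ry": 0, "rz": 0, "claw": 1}, {"dx": 0.2, "dy": -0.03, "dz": 0.2, "rx": 0, "ry": 0, "rz": 0, "claw": 1}, {"dx": 0.25, "dy": -0.03, "dz": 0.25, "rx": 0, "ry": 0, "rz": 0, "claw": 1}, {"dx": 0.25, "dy": -0.03, "dz": 0.25, "rx": 0, "ry": 0, "rz": 0, "claw": 1}]}}

```text
time: 13.1
tool_pos: [0.4719, 0.0537, 0.0557]
tool_rot: [-0.139, -0.112, 0.984, -0.015]
contact_force: [5.1, 1.6, 4.3]
gripper_width: 0.325
```

```bash
python3 - <<'E'
from h import *
show();tube()
im=grab_frame('side');print(orange(im));cv2.imwrite('pics/side11.png',cv2.resize(im[160:260,260:360],None,fx=6,fy=6))
E
```

```text
t 13.1 p [0.4719 0.0537 0.0557] j [-0.006  0.073  1.924 -0.064  1.42  -1.786] w 0.325 F [5.1 1.6 4.3]
[[-0.936, -0.225, -0.271], [-0.217, 0.974, -0.061], [0.277, 0.001, -0.961]]
tube mid [0.4781 0.0552 0.0732] u [0.84  0.197 0.505] foot [0.4369 0.0455 0.0484] top [0.5193 0.0648 0.0979] err home mm [0.7 0.7 1.2]
[(array([318.3, 219.3]), array([315, 213,   7,  13,  51], dtype=int32))]
```

View pics/side11.png

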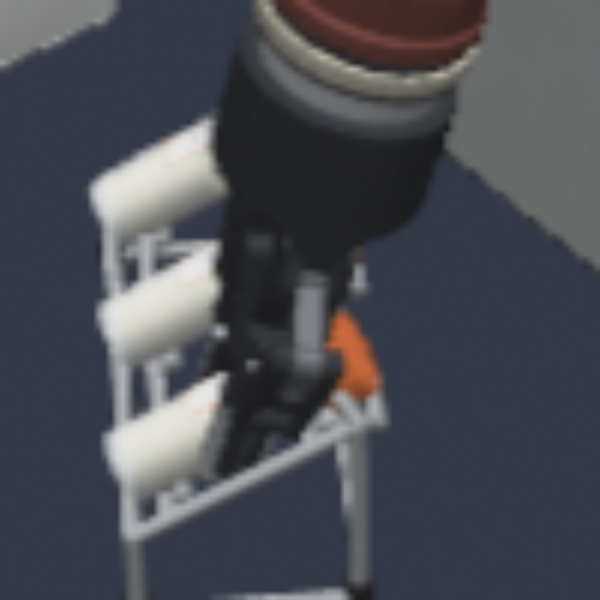

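Stop contact is showing (Fx +5 N) and the tube is within about 1.5 mm of the home estimate. I'll open just enough, hold, then back off along the groove's normal, away from the cap.

Emit:
{"api": "play_rows", "payload": {"commands": [{"dx": 0, "dy": 0, "dz": 0, "rx": 0, "ry": 0, "rz": 0, "claw": 0.65}, {"dx": 0, "dy": 0, "dz": 0, "rx": 0, "ry": 0, "rz": 0, "claw": 0.6}, {"dx": 0, "dy": 0, "dz": 0, "rx": 0, "ry": 0, "rz": 0, "claw": 0.56}, {"dx": 0, "dy": 0, "dz": 0, "rx": 0, "ry": 0, "rz": 0, "claw": 0.56}]}}

```text
time: 13.55
tool_pos: [0.4707, 0.0575, 0.0551]
tool_rot: [-0.14, -0.113, 0.984, -0.011]
contact_force: [-0.6, 15.6, 2.7]
gripper_width: 0.434
```

```bash
python3 - <<'E'
from h import *
show()
for n in('side',):
    im=grab_frame(n);print(orange(im));cv2.imwrite('pics/side12.png',cv2.resize(im[160:260,260:360],None,fx=6,fy=6))
E
```

```text
t 13.55 p [0.4707 0.0575 0.0551] j [-0.003  0.073  1.925 -0.055  1.421 -1.787] w 0.434 F [-0.6 15.6  2.7]
[[-0.935, -0.225, -0.273], [-0.218, 0.974, -0.053], [0.278, 0.01, -0.961]]
[(array([318.5, 219.7]), array([315, 213,   8,  13,  54], dtype=int32))]
```

View pics/side12.png

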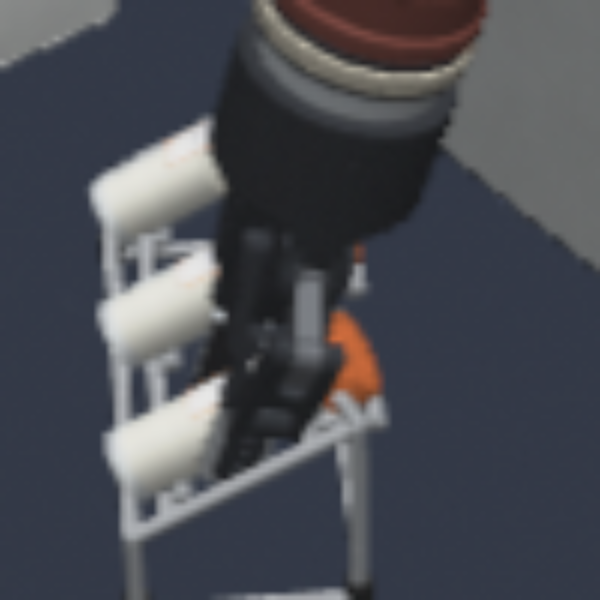

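The right finger touched the rack's side rail while opening (15.6 N). The tube has not moved. I'll close slightly, recentre and lift out.

Emit:
{"api": "play_rows", "payload": {"commands": [{"dx": 0, "dy": 0, "dz": 0, "rx": 0, "ry": 0, "rz": 0, "claw": 0.63}, {"dx": 0, "dy": -0.2, "dz": 0, "rx": 0, "ry": 0, "rz": 0, "claw": 0.63}, {"dx": 0, "dy": -0.22, "dz": 0, "rx": 0, "ry": 0, "rz": 0, "claw": 0.63}]}}

```text
time: 13.9
tool_pos: [0.4714, 0.055, 0.0556]
tool_rot: [-0.14, -0.113, 0.984, -0.011]
contact_force: [1.8, 2.2, 5.7]
gripper_width: 0.368
```

```bash
python3 - <<'E'
from h import *
show();tube();print(YR@(st()[1]-np.array([.4719,.0537,.0557])))
E
```

```text
t 13.9 p [0.4714 0.055  0.0556] j [-0.008  0.073  1.923 -0.056  1.421 -1.79 ] w 0.368 F [1.8 2.2 5.7]
[[-0.935, -0.225, -0.273], [-0.218, 0.974, -0.054], [0.278, 0.009, -0.961]]
tube mid [0.4777 0.0563 0.073 ] u [0.842 0.192 0.505] foot [0.4364 0.0469 0.0483] top [0.5189 0.0657 0.0978] err home mm [0.3 1.8 1. ]
0.0014098872951801122
```

Emit:
{"api": "play_rows", "payload": {"commands": [{"dx": 0.1, "dy": 0, "dz": -0.1, "rx": 0, "ry": 0, "rz": 0, "claw": 0.63}, {"dx": 0.3, "dy": 0, "dz": -0.3, "rx": 0, "ry": 0, "rz": 0, "claw": 0.63}, {"dx": 0.5, "dy": 0, "dz": -0.5, "rx": 0, "ry": 0, "rz": 0, "claw": 0.63}]}}

```text
time: 14.2
tool_pos: [0.4667, 0.0538, 0.0611]
tool_rot: [-0.142, -0.113, 0.983, -0.012]
contact_force: [-0.1, -0.4, 0.1]
gripper_width: 0.367
```

```bash
python3 - <<'E'
from h import *
show()
im=grab_frame('side');print(orange(im));cv2.imwrite('pics/side13.png',cv2.resize(im[160:260,260:360],None,fx=6,fy=6))
E
```

```text
t 14.2 p [0.4667 0.0538 0.0611] j [-0.009  0.057  1.931 -0.058  1.434 -1.792] w 0.367 F [-0.1 -0.4  0.1]
[[-0.935, -0.225, -0.276], [-0.218, 0.974, -0.055], [0.281, 0.009, -0.96]]
[(array([317.2, 219.3]), array([312, 212,  11,  14,  85], dtype=int32))]
```

View pics/side13.png

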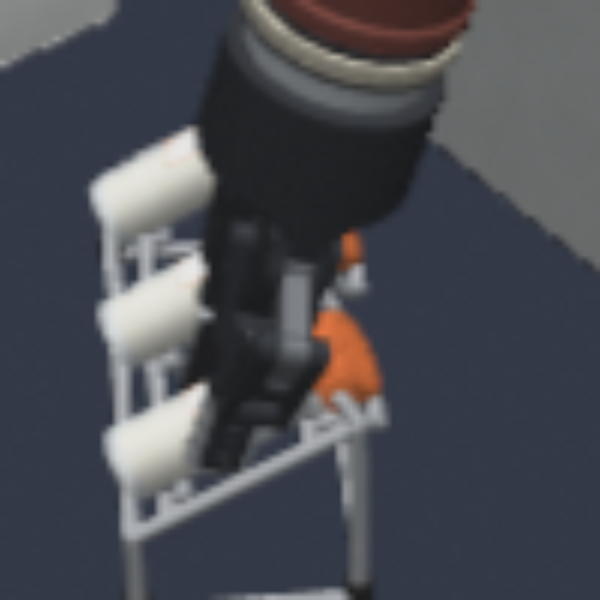

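Zero force and the tube stays put. I continue out.

Emit:
{"api": "play_rows", "payload": {"commands": [{"dx": 0.4, "dy": 0, "dz": -0.5, "rx": 0, "ry": 0, "rz": 0, "claw": 0.63}, {"dx": 1.2, "dy": 0, "dz": -1.3, "rx": 0, "ry": 0, "rz": 0, "claw": 0.63}, {"dx": 2.2, "dy": 0, "dz": -2.5, "rx": 0, "ry": 0, "rz": 0, "claw": 0.63}, {"dx": 3, "dy": 0, "dz": -5, "rx": 0, "ry": 0, "rz": 0, "claw": 0.63}, {"dx": 3, "dy": 0, "dz": -8, "rx": 0, "ry": 0, "rz": 0, "claw": 0.6}]}}

```text
time: 14.75
tool_pos: [0.4591, 0.0515, 0.1474]
tool_rot: [-0.142, -0.112, 0.983, -0.011]
contact_force: [0.9, 1.0, 0.6]
gripper_width: 0.4
```

Emit:
{"api": "play_rows", "payload": {"commands": [{"dx": 0, "dy": -3, "dz": -3, "rx": 0, "ry": 0, "rz": 0, "claw": 0.6}, {"dx": 0, "dy": -7, "dz": -6, "rx": 0, "ry": 0, "rz": 0, "claw": 0.6}, {"dx": 0, "dy": -11, "dz": -9, "rx": 0, "ry": 0, "rz": 0, "claw": 0.6}, {"dx": 0, "dy": -15, "dz": -11, "rx": 0, "ry": 0, "rz": 0, "claw": 0.6}, {"dx": 0, "dy": -18, "dz": -12, "rx": 0, "ry": 0, "rz": 0, "claw": 0.6}]}}

```text
time: 15.25
tool_pos: [0.5338, -0.1198, 0.2645]
tool_rot: [-0.14, -0.112, 0.984, -0.013]
contact_force: [-0.5, -0.2, 0.6]
gripper_width: 0.403
```

```bash
python3 - <<'E'
from h import *
show()
for n,b in(('side',(240,140,400,260)),('top',(170,200,330,320))):
    im=grab_frame(n);print(n,orange(im));x0,y0,x1,y1=b;cv2.imwrite(f'pics/{n}14.png',cv2.resize(im[y0:y1,x0:x1],None,fx=4,fy=4))
E
```

```text
t 15.25 p [ 0.5338 -0.1198  0.2645] j [-0.289  0.026  1.603 -0.134  1.761 -2.095] w 0.403 F [-0.5 -0.2  0.6]
[[-0.936, -0.223, -0.273], [-0.216, 0.975, -0.056], [0.279, 0.007, -0.96]]
side [(array([307.9, 176.6]), array([305, 172,   7,  11,  52], dtype=int32))]
top [(array([264.6, 268.9]), array([256, 263,  18,  13, 169], dtype=int32)), (array([231.1, 277.2]), array([223, 271,  17,  13, 170], dtype=int32)), (array([197.7, 285.3]), array([189, 279,  18,  13, 172], dtype=int32))]
```

View pics/side14.png

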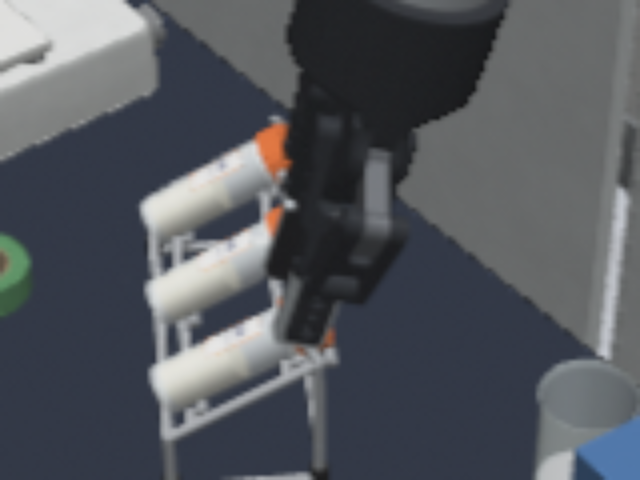

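View pics/top14.png

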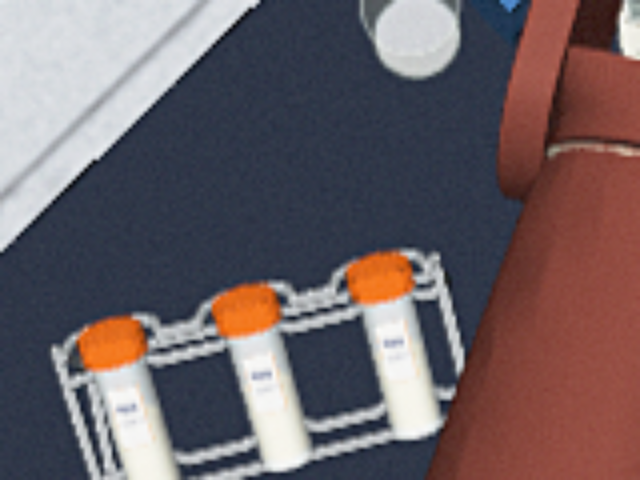

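The top view shows three evenly spaced caps: the new one at (264.6, 268.9), and the laid ones at (231.1, 277.2) and (197.7, 285.3), as at the start. The arm is clear, so I hand in.

```bash
python3 -c "
from plant import ticket
print(ticket.job_done())"
```

```text
the job is handed in; nothing more can be done
None
```

The tube now lies in the free right-hand place of the slant rack, cap at the upper end and foot at the stop wire. I handed the job in at about 15.3 s; no verdict was reported.

**What I did:** I pulled the tube from the heater by its cap and stood it on free bench. I then took it again by the body with the tool tilted at about 45°. From there I turned it to the 30° slope, lowered it into the bends until it touched the V and the stop wire, and let go.

**Last checks:**
- **Position:** Before release, the tube was within about 1.5 mm of where I worked out home to be. That estimate comes from the two laid tubes, and the images are good to about 2 mm.
- **After release:** In the top view the three caps are evenly spaced in a line, and the two laid caps are at their starting pixels. The gripper is clear and reads almost no force.
- **Beaker and timer:** The arm stayed away from both, but I did not measure their positions again at the end.

**What did not go cleanly:**
- **Lowering:** The V pushed the tube about 1.5 mm to the left, so I corrected for that.
- **Opening:** The right finger pressed on the rack's side rail with about 16 N. I closed slightly, recentred and lifted out, and the tube did not visibly move.
- **Laid caps' height:** Across the two views, the laid caps came out about 3 mm higher than expected, probably because wires hide part of them in the side view. The contact forces matched the expected heights.

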